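Change over the welding bench: stow the gear, set tubes on posts

ROBOT

A 6-joint arm with a two-finger parallel gripper is mounted at the origin on the work surface. World frame = base frame: x ahead of the robot, y to its left, z up, the work surface at z = 0. Lengths are in m, angles in rad, forces in N, time in s.
With the tool pointing down it reaches from about 0.3 to 0.875 m from the base axis. Payload 6.4 kg.
Tool frame: the origin (TCP) lies at the very end of the fingers, on their centre line; the grasp point (between the pads) lies 19 mm behind it (ctrl.grip_point_offset is the z of the grasp point in the tool frame, in m); z points along the fingers, y is the direction in which the jaws open and shut (so a half turn about z gives the same grasp; the last joint's range is limited). The gripper opens to 85 mm and grips with 20 to 120 N. Pads are 22 mm wide; open, the fingers measure 114 mm over their backs; the gripper's body (76 mm by 85 mm) begins 54 mm behind the grasp point. The pads swing forward as they close: fully open they stand 13 mm farther back than shut.
Start: joints at [-1.526, 0.181, 1.607, -0, 1.354, -0.206], TCP at [0.143, -0.557, 0.231] pointing down, gripper open.
Joint ranges: [-2.99, 2.99], [-0.89, 2.07], [0.3, 2.58], [-1.14, 4.28], [0, 2.63], [-3.12, 3.12]. Speed limits (rad/s): [2.57, 2.57, 3.01, 3.14, 3.14, 3.14].

INTERFACE

Orientations are given as a unit quaternion [w, x, y, z].
In Python, from bench import status, cams, ctrl gives the robot as it stands.
- The arm moves only by the shell command python3 -m handwheel 'ROWS'. ROWS is JSON, a list of rows, each an object with "grip": the finger opening in cm, from 0 to 8.54; "linear": the shift along the tool's x, y, z in cm, a list of three; "rotation": the turn, a rotation vector about the tool's x, y, z in degrees, a list of three. A call has 1 to 12 rows; each row is the pose to reach, as a shift and turn from the pose commanded when the call began, along the tool's axes at that moment; what a row does not reach only later rows make up. A row lasts 1/12 s, in which the tool goes at most 41.7 mm and 7.16 degrees, less where a joint would pass 70% of its speed; a pose out of reach is approached as far as the arm can. A call with a gripper value outside its range is refused whole. The fingers move at their own pace and stop on an object; the grip force is fixed at half the most. Time passes only in rows, so rows that repeat a pose let the fingers close. It gives the time, the measured TCP pose, the force and the opening at its end, in the units of the state.
- status.get_obs(): the state, without advancing time (a new reading comes with each control period).
- cams.camera(name): name is "scene" or "top" or "wrist"; returns the picture (384x512x3 uint8, red, green, blue); there is no depth.
- cams.camera_info(name): a dict with "fovy" (degrees; the focal length in pixels is half the picture's height over the tangent of half this angle, whatever the lens; pixels are square), "cx", "cy" (the principal point, pixels), "world_from_camera" (4x4, takes a point from camera to world coordinates); the wrist camera has in their place "mount" (4x4, takes a point from camera to tool coordinates, whose origin is the TCP and whose axes are the flange's). Camera axes: x right, y down, z forward; pixel columns grow to the right and rows downward; lengths in m; the calibration is good to about 2 mm. The wrist camera is an equidistant fisheye: a pixel r from the principal point sees the ray r / f radians off the axis. A picture is of the moment at which its call begins: read the wrist's pose just before it. camera_info takes no time and is no camera call.
- ctrl.hand_in(): hands the job in, once; it reports no verdict.
The state is a dict: "time_s": time; "q": joint angles; "dq": joint speeds; "joint_efforts": joint torques, N m; "eef_pos": TCP position; "eef_rot": TCP orientation; "wrist_force": force on the tool from outside, world axes, zero at the start; "torque": the same for the moment, N m; "opening": opening from 0.0 (shut) to 1.0 (fully open).
Only numpy, scipy, OpenCV 4.12 (cv2) and the standard library are available. Lean on these libraries where they do the work, as an engineer would, in place of code of your own. Each camera call takes 0.05 s, during which the arm holds its last target.

TASK

Put the yellow setting square and the copper backing bar away in the open left drawer of the bench chest and shut that drawer fully, because the chest's interlock lets only one drawer out at a time. Then open the right drawer, take out every short steel tube in it and lay each one level on its own post of the stand, balanced centrally and crosswise to the stand's blue base bar so that both ends hang free for welding. Finish with the right drawer pushed fully shut too, and do not disturb the firebrick, the tin or the hammer.

Things in the scene. Friction and masses are not known exactly. Their poses are not given: they have to be found in the camera images.
- chest: Dark low bench chest, 240 mm deep (x), 494 mm wide (y), 92 mm high, fixed to the bench. Origin: centre of its underside, on the bench. Its drawers side by side face and slide along its own -x (towards the robot). Its interlock lets one drawer be out at a time: while one is out by more than a few mm, the other stays locked (it gives at most 6 mm, do not force it). Tops of both drawer trays lie 16 mm under the chest's top
- left_drawer (a joint): How far the narrow left (+y) drawer is pulled out, in m: 0 is shut, 0.14 is fully out; starts out. Slides with about 1.5 N friction and stays where it is left (no spring, no catch)
- right_drawer (a joint): The same for the wide right (-y) drawer, 0 to 0.14 m; starts shut, and locked by the interlock. The tubes lie in it and ride with it
- left_drawer_handle (a point): Middle of the left drawer's bar handle: a steel bar 12 mm thick, 80 mm long along the chest's y, standing 45 mm out from the drawer's grey front (bar axis to face) and 66 mm over the bench, with free space above and 39 mm clear behind. Moves with the drawer
- right_drawer_handle (a point): Middle of the right drawer's bar handle, the same shape. Moves with the drawer
- left_drawer_floor (a point): Centre of the left drawer's inner floor, 32 mm over the bench; axes as the chest's. Inside the tray reaches 94 mm fore and aft (x) and 83 mm to either side (y) of it, walls 44 mm high over the floor. The outer face of the front is 112 mm to -x of it; when shut this face is flush with the chest's front, so what lies out of the chest's shade when the drawer is out by q spans x from -94 mm to -112 mm + q
- right_drawer_floor (a point): Centre of the right drawer's inner floor, likewise 32 mm over the bench; inside it reaches 94 mm in x and 125 mm in y to either side; same front and walls
- square: Yellow L-shaped setting square, 22 mm thick, 250 g, lying flat. Origin: centre of the underside of its long leg, which is 80 mm along its own x and 24 mm wide; the short leg runs from the +x end to own +y as far as y = 48 mm (24 mm wide, x = 16 to 40 mm). Grip across the long leg at the origin
- bar: Copper backing bar, 70 mm long (own x), 20 mm wide, 16 mm thick, 180 g, lying flat on the bench. Origin: centre of its underside
- tube0: Square steel tube, 80 mm long (own x), 26 by 26 mm, 170 g, open at both ends. Origin: its centre. Starts lying on the floor of the right drawer, length about along the drawer's x, side by side, 23 to 34 mm apart and from the side walls. Two to four tubes are present; absent ones read None
- tube1: Square steel tube, 80 mm long (own x), 26 by 26 mm, 170 g, open at both ends. Origin: its centre. Starts lying on the floor of the right drawer, length about along the drawer's x, side by side, 23 to 34 mm apart and from the side walls. Two to four tubes are present; absent ones read None
- tube2: Square steel tube, 80 mm long (own x), 26 by 26 mm, 170 g, open at both ends. Origin: its centre. Starts lying on the floor of the right drawer, length about along the drawer's x, side by side, 23 to 34 mm apart and from the side walls. Two to four tubes are present; absent ones read None
- tube3: Square steel tube, 80 mm long (own x), 26 by 26 mm, 170 g, open at both ends. Origin: its centre. Starts lying on the floor of the right drawer, length about along the drawer's x, side by side, 23 to 34 mm apart and from the side walls. Two to four tubes are present; absent ones read None
- stand: Stand fixed to the bench: blue base bar 290 mm (own x) by 50 mm by 12 mm high, with four steel posts 20 mm thick in a row along it, 72 mm apart. Origin: centre of its underside. Tubes are to lie along its own y, within about 15 degrees
- post0 (a point): Centre of the top face of post 0 of the stand, 80 mm over the bench: a brass pad 28 by 28 mm. The tube's middle goes over it, within 12 mm
- post1 (a point): Centre of the top face of post 1 of the stand, 80 mm over the bench: a brass pad 28 by 28 mm. The tube's middle goes over it, within 12 mm
- post2 (a point): Centre of the top face of post 2 of the stand, 80 mm over the bench: a brass pad 28 by 28 mm. The tube's middle goes over it, within 12 mm
- post3 (a point): Centre of the top face of post 3 of the stand, 80 mm over the bench: a brass pad 28 by 28 mm. The tube's middle goes over it, within 12 mm
- firebrick: Bystander: buff firebrick 75 by 75 by 60 mm; leave alone
- tin: Bystander: green tin, 70 mm wide, 90 mm high; leave alone
- hammer: Bystander: wooden-handled hammer lying on the bench; leave alone
Mind the look-alikes: they are no part of the job. Of the things like the bar, leave any that is green or red; of the rest the smaller one is meant.

How it is judged:
By the outcome, as a careful person would: the job done as asked, in the order asked, and still so for the second after the job is handed in, with the robot touching nothing.
Of tube0, tube1, tube2, tube3 only 2 to 4 are there at a start; the rules pass over those that are not, and their reading is None.
At some moment in a run one of square, bar may be knocked a few centimetres aside while the robot is not near it.
Once in a run the grip may slacken for a moment while it holds something.
It also fails if it takes over 210 s, if anything falls off the work surface, if the arm or the gripper's body presses on something with over 40 N, if the wrist force passes 120 N, or if a joint passes its speed limit or range.

## Working session

There is one attempt and no reset: what is moved stays moved. The work goes in short steps, Python scripts to look and compute and a shell command to move; the robot and the scene stay as the last step left them, time stands still between calls to the robot, and variables do not carry over. Pictures are saved under pics/ and viewed, and the job is handed in when it is done.

```bash
ls; mkdir -p pics
python3 - <<'E'
from bench import status,cams,ctrl
import cv2
print(status.get_obs())
for n in ("scene","top","wrist"):
    im=cams.camera(n); cv2.imwrite(f"pics/{n}0.png",im[:,:,::-1])
    print(n,cams.camera_info(n))
print(ctrl.grip_point_offset)
E
```

```text
pics
{'time_s': 0.0, 'q': array([-1.52628515e+00,  1.81516914e-01,  1.60803931e+00, -2.33628838e-07,
        1.35381183e+00, -2.06267260e-01]), 'dq': array([ 0.00142123,  0.00042602, -0.00044418, -0.0012827 ,  0.00041964,
       -0.0003831 ]), 'joint_efforts': array([ 1.81745701e-03, -4.44867289e+01, -3.51332831e+01, -2.18539776e-04,
        9.15440643e-03, -2.62585473e-05]), 'eef_pos': array([ 0.14270012, -0.55642287,  0.23038261]), 'eef_rot': array([-8.84806537e-04,  9.92148672e-01,  1.25060880e-01,  7.16034374e-05]), 'wrist_force': array([ 0.21198959,  0.10444977, -1.23861312]), 'torque': array([-0.00712142,  0.0189495 ,  0.01675939]), 'opening': 1.003456036567882}
scene {'fovy': 47.13115911149896, 'cx': 256.01188176275673, 'cy': 193.1010446618413, 'world_from_camera': array([[ 0.87632201,  0.28037037, -0.39172975,  1.13002989],
       [ 0.48130295, -0.54364644,  0.68760164, -1.05803036],
       [-0.02017936, -0.79110113, -0.61135243,  0.98067969],
       [ 0.        ,  0.        ,  0.        ,  1.        ]])}
top {'fovy': 52.42497988826772, 'cx': 245.93103577886387, 'cy': 191.65959652782345, 'world_from_camera': array([[-0.0045338 , -0.99671623,  0.08084675,  0.43179051],
       [-0.99987448,  0.00329104, -0.01549846, -0.00877724],
       [ 0.0151815 , -0.08090687, -0.99660604,  1.18782999],
       [ 0.        ,  0.        ,  0.        ,  1.        ]])}
wrist {'fovy': 65.70646984690485, 'cx': 254.4459948835373, 'cy': 192.45008972832346, 'mount': array([[-3.70599194e-04, -9.64873569e-01, -2.62714406e-01,
         6.57663654e-02],
       [ 9.99999825e-01, -4.78848364e-04,  3.48016701e-04,
         3.46893880e-05],
       [-4.61592480e-04, -2.62714231e-01,  9.64873577e-01,
        -1.41703971e-01],
       [ 0.00000000e+00,  0.00000000e+00,  0.00000000e+00,
         1.00000000e+00]])}
-0.0187
```

View pics/top0.png

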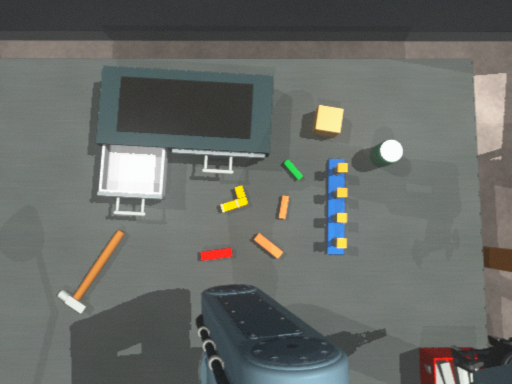

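View pics/scene0.png

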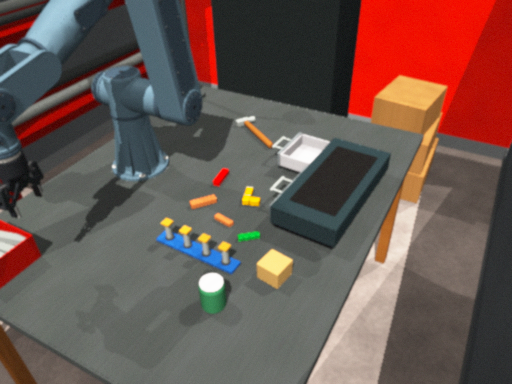

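View pics/wrist0.png

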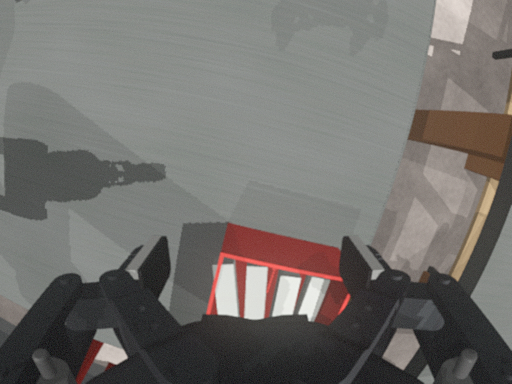

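Candidates for the bar are green (292,170), red (216,254), large copper (268,245) and small copper (284,207); I choose the small copper. The square is at (235,200), the only yellow L. The open drawer is at (132,172), the stand at (337,207). Now a close crop to check the choice.

Run:
```python
import cv2
im=cv2.imread("pics/top0.png")
cv2.imwrite("pics/c1.png",cv2.resize(im[140:270,190:360],None,fx=4.6,fy=4.6,interpolation=cv2.INTER_CUBIC))
cv2.imwrite("pics/c2.png",cv2.resize(im[60:220,90:285],None,fx=4,fy=3.75,interpolation=cv2.INTER_CUBIC))
```

```text
(no output)
```

View pics/c1.png

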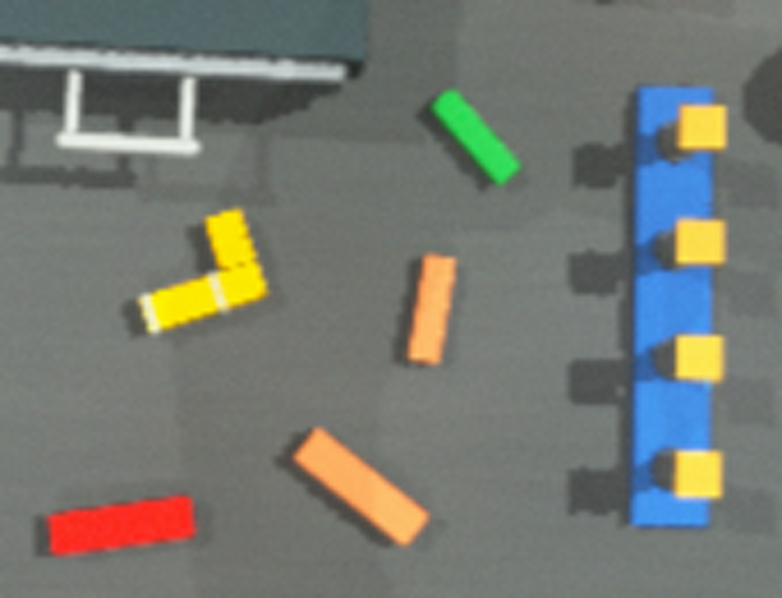

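View pics/c2.png

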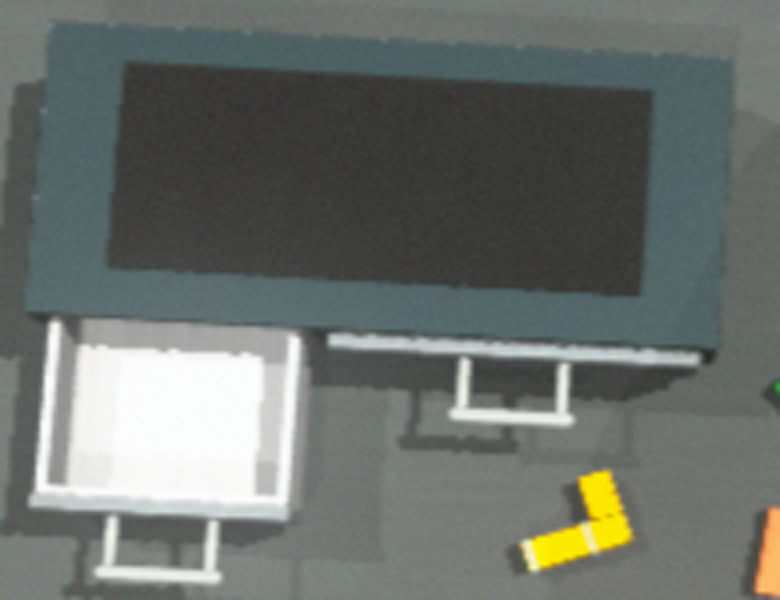

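```bash
cat > h.py <<'E'
import numpy as np
from scipy.spatial.transform import Rotation as R
from bench import status,cams,ctrl
import cv2
def ray(n,u,v,info=None):
    i=info or cams.camera_info(n); f=192/np.tan(np.radians(i['fovy'])/2)
    T=i['world_from_camera']; d=T[:3,:3]@np.array([(u-i['cx'])/f,(v-i['cy'])/f,1]); return T[:3,3],d
def onz(n,u,v,z):
    o,d=ray(n,u,v); return o+d*(z-o[2])/d[2]
def proj(n,p):
    i=cams.camera_info(n); f=192/np.tan(np.radians(i['fovy'])/2); T=i['world_from_camera']
    c=T[:3,:3].T@(np.asarray(p)-T[:3,3]); return np.array([i['cx']+f*c[0]/c[2],i['cy']+f*c[1]/c[2]])
def pose():
    o=status.get_obs(); q=o['eef_rot']; return o['eef_pos'],R.from_quat([q[1],q[2],q[3],q[0]])
def wT():
    p,r=pose(); T=np.eye(4); T[:3,:3]=r.as_matrix(); T[:3,3]=p; return T@cams.camera_info('wrist')['mount']
def wonz(T,u,v,z):
    i=cams.camera_info('wrist'); f=192/np.tan(np.radians(i['fovy'])/2)
    x,y=u-i['cx'],v-i['cy']; r=np.hypot(x,y); a=r/f
    d=T[:3,:3]@np.array([np.sin(a)*x/max(r,1e-9),np.sin(a)*y/max(r,1e-9),np.cos(a)])
    return T[:3,3]+d*(z-T[2,3])/d[2]
def wproj(T,p):
    i=cams.camera_info('wrist'); f=192/np.tan(np.radians(i['fovy'])/2)
    c=T[:3,:3].T@(np.asarray(p)-T[:3,3]); r=np.hypot(c[0],c[1]); a=np.arctan2(r,c[2]); return np.array([i['cx']+f*a*c[0]/r,i['cy']+f*a*c[1]/r])
def plan(tgt,jaw_deg):
    """tgt TCP world xyz; jaw_deg: angle of jaw (tool y) axis in world, mod 180, tool down. Prints shift cm/rot deg in current tool axes."""
    p,r=pose(); best=None
    for a in (jaw_deg,jaw_deg+180):
        y=np.array([np.cos(np.radians(a)),np.sin(np.radians(a)),0]); z=np.array([0,0,-1.]); x=np.cross(y,z)
        rt=R.from_matrix(np.c_[x,y,z]); rv=(r.inv()*rt).as_rotvec(degrees=True)
        if best is None or np.linalg.norm(rv)<np.linalg.norm(best): best=rv
    d=r.inv().apply(np.asarray(tgt)-p)*100
    print('linear',np.round(d,2),'rot',np.round(best,1),'dist',np.linalg.norm(d).round(1)); return d,best
def st():
    o=status.get_obs(); p,r=pose(); y=r.apply([0,1,0])
    print('t',o['time_s'],'tcp',o['eef_pos'].round(4),'jaw',np.degrees(np.arctan2(y[1],y[0])).round(1),'q6',o['q'][5].round(2),'F',o['wrist_force'].round(1),'open',round(o['opening'],3))
E
python3 - <<'E'
from h import *
c1=lambda u,v:((u+.5)/4.6-.5+190,(v+.5)/4.6-.5+140)
c2=lambda u,v:((u+.5)/4-.5+90,(v+.5)/3.75-.5+60)
def P(s,c,l,z):
    r=[onz('top',*c(*p),z)[:2] for p in l]
    print(s,np.round(r,4).tolist())
    return np.array(r)
P('square(end corners L, outer corner, short end)',c1,[(140,298),(152,333),(268,293),(205,218),(240,208)],.022)
P('bar',c1,[(425,254),(457,256),(440,364),(408,361)],.016)
P('big',c1,[(318,426),(430,517),(405,547),(292,455)],.016)
P('posts',c1,[(703,128),(700,242),(699,358),(698,474)],.08)
P('base',c1,[(638,86),(714,86),(710,527),(631,526)],.012)
P('chest',c2,[(52,22),(735,57),(716,358),(27,310)],.092)
P('Lhandle',c2,[(98,573),(220,577)],.072)
P('Rhandle',c2,[(451,414),(572,420)],.072)
P('Ltray face',c2,[(30,505),(288,520)],.076)
st()
E
```

```text
square(end corners L, outer corner, short end) [[0.4884, 0.0506], [0.4657, 0.0428], [0.4914, -0.0326], [0.5405, 0.0083], [0.547, -0.0145]]
bar [[0.5169, -0.1358], [0.5155, -0.1568], [0.4449, -0.1447], [0.4469, -0.1238]]
big [[0.405, -0.0648], [0.346, -0.137], [0.3268, -0.1205], [0.3864, -0.0477]]
posts [[0.5906, -0.3039], [0.5192, -0.3002], [0.4472, -0.2979], [0.3759, -0.2955]]
base [[0.6286, -0.2793], [0.6285, -0.33], [0.3382, -0.3201], [0.3391, -0.2685]]
chest [[0.8865, 0.3852], [0.8595, -0.1068], [0.6248, -0.0908], [0.6623, 0.3971]]
Lhandle [[0.4643, 0.349], [0.4609, 0.2626]]
Rhandle [[0.5852, 0.099], [0.5803, 0.012]]
Ltray face [[0.5159, 0.397], [0.5038, 0.2141]]
t 0.15 tcp [ 0.1427 -0.5566  0.2306] jaw -75.6 q6 -0.21 F [0.6 0.1 0.2] open 0.999
```

Crop shows the small copper bar at c1 (432,308), about 70 mm long (the other is about 92 mm), with the square, posts and handles clear. I read the chest yaw as about -3.3°. Moving above the square.

```bash
sed -i 's/for a in (jaw_deg,jaw_deg+180):/for a in (jaw_deg,):/' h.py
python3 - <<'E'
from h import *
plan([.490,.009,.15],18.8)
print(proj('top',[.4899,.009,.022]),proj('scene',[.4899,.009,.022]))
E
```

```text
linear [ 47.68 -46.15   8.13] rot [ -0.   -0.1 -94.4] dist 66.9
[233.98128198 203.85209977] [248.15016501 192.77924816]
```

```bash
python3 -m handwheel '[{"grip":8.5,"linear":[4,-3.8,0],"rotation":[0,0,-7]},{"grip":8.5,"linear":[8,-7.7,0],"rotation":[0,0,-14]},{"grip":8.5,"linear":[12,-11.5,0],"rotation":[0,0,-21]},{"grip":8.5,"linear":[15,-14.5,0],"rotation":[0,0,-28]},{"grip":8.5,"linear":[18,-17.4,0],"rotation":[0,0,-35]},{"grip":8.5,"linear":[21,-20.3,0],"rotation":[0,0,-42]},{"grip":8.5,"linear":[24.5,-23.7,0],"rotation":[0,0,-49]},{"grip":8.5,"linear":[28,-27.1,0],"rotation":[0,0,-56]},{"grip":8.5,"linear":[31.5,-30.5,0],"rotation":[0,0,-63]},{"grip":8.5,"linear":[35,-33.9,0.5],"rotation":[0,0,-70]},{"grip":8.5,"linear":[38.5,-37.3,1],"rotation":[0,0,-77]},{"grip":8.5,"linear":[42,-40.7,2],"rotation":[0,0,-84]}]'
python3 - <<'E'
from h import *
st();plan([.490,.009,.15],18.8)
E
```

```text
time_s: 1.15
eef_pos: [0.4049, -0.1295, 0.2221]
eef_rot: [0.001, 0.651, 0.759, 0.0]
wrist_force: [1.5, 0.1, 0.3]
opening: 0.994
t 1.15 tcp [ 0.4049 -0.1295  0.2221] jaw 8.7 q6 -0.74 F [1.5 0.1 0.3] open 0.994
linear [12.41 10.5   7.21] rot [  0.1   0.1 -10.1] dist 17.8
```

```bash
python3 -m handwheel '[{"grip":8.5,"linear":[3,2.5,1.7],"rotation":[0,0,-4]},{"grip":8.5,"linear":[6,5,3.5],"rotation":[0,0,-8]},{"grip":8.5,"linear":[9,7.5,5.2],"rotation":[0,0,-10]},{"grip":8.5,"linear":[12.4,10.5,7],"rotation":[0,0,-10]},{"grip":8.5,"linear":[12.4,10.5,7],"rotation":[0,0,-10]},{"grip":8.5,"linear":[12.4,10.5,7],"rotation":[0,0,-10]}]'
python3 - <<'E'
from h import *
st();plan([.490,.009,.15],18.8)
T=wT();im=cams.camera('wrist');cv2.imwrite('pics/w1.png',im[:,:,::-1]);np.save('w1T.npy',T)
im=cams.camera('top');cv2.imwrite('pics/t1.png',im[:,:,::-1])
for p in ([.49,.009,.022],[.481,-.1402,.016]): print(wproj(T,p))
E
```

```text
time_s: 1.65
eef_pos: [0.4894, 0.0092, 0.1498]
eef_rot: [-0.002, 0.584, 0.812, -0.001]
wrist_force: [0.2, -0.2, -0.3]
opening: 0.995
t 1.65 tcp [0.4894 0.0092 0.1498] jaw 18.6 q6 -0.55 F [ 0.2 -0.2 -0.3] open 0.995
linear [-0.04  0.05 -0.02] rot [-0.2 -0.1 -0.2] dist 0.1
[256.08207105 185.79212362]
[206.53642944 303.11871631]
```

View pics/w1.png

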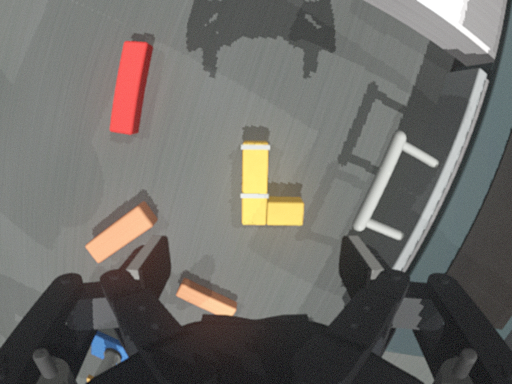

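Wrist picture: square's long leg is centred at (255,185), matching the predicted (256,186). Descending and gripping.

```bash
python3 -m handwheel '[{"grip":8.5,"linear":[0,0,3.5],"rotation":[0,0,0]},{"grip":8.5,"linear":[0,0,7],"rotation":[0,0,0]},{"grip":8.5,"linear":[0,0,10],"rotation":[0,0,0]},{"grip":8.5,"linear":[0,0,12.5],"rotation":[0,0,0]},{"grip":8.5,"linear":[0,0,14.5],"rotation":[0,0,0]},{"grip":5,"linear":[0,0,14.5],"rotation":[0,0,0]},{"grip":3,"linear":[0,0,14.5],"rotation":[0,0,0]},{"grip":1,"linear":[0,0,14.5],"rotation":[0,0,0]},{"grip":1,"linear":[0,0,14.5],"rotation":[0,0,0]},{"grip":1,"linear":[0,0,14.5],"rotation":[0,0,0]},{"grip":1,"linear":[0,0,14.5],"rotation":[0,0,0]},{"grip":1,"linear":[0,0,14.5],"rotation":[0,0,0]}]'; python3 -m handwheel '[{"grip":1,"linear":[0,0,0],"rotation":[0,0,0]},{"grip":1,"linear":[0,0,-3],"rotation":[0,0,0]},{"grip":1,"linear":[0,0,-7],"rotation":[0,0,0]},{"grip":1,"linear":[0,0,-11],"rotation":[0,0,0]},{"grip":1,"linear":[0,0,-15],"rotation":[0,0,0]},{"grip":1,"linear":[0,0,-15],"rotation":[0,0,0]}]'
python3 - <<'E'
from h import *
st()
# target: chest yaw -3.3
y=np.radians(-3.3); cx=np.array([np.cos(y),np.sin(y)]); cy=np.array([-np.sin(y),np.cos(y)])
f=np.array([.4626,.3058])+.157*cx
print('floor',f)
t=f-.055*cx+.036*cy
print(t); plan([*t,.17],-3.3)
cv2.imwrite('pics/w2.png',cams.camera('wrist')[:,:,::-1])
E
```

```text
time_s: 2.75
eef_pos: [0.4915, 0.0061, 0.0086]
eef_rot: [0.002, 0.585, 0.811, 0.0]
wrist_force: [-1.8, -0.7, 7.5]
opening: 0.259
time_s: 3.25
eef_pos: [0.4952, 0.0057, 0.1658]
eef_rot: [0.007, 0.585, 0.811, 0.003]
wrist_force: [2.4, -0.3, -1.1]
opening: 0.264
t 3.25 tcp [0.4952 0.0057 0.1658] jaw 18.4 q6 -0.55 F [ 2.4 -0.3 -1.1] open 0.264
floor [0.61933967 0.29676245]
[0.56650317 0.33586877]
linear [29.07 17.2  -0.43] rot [ 0.8  0.3 21.7] dist 33.8
```

View pics/w2.png

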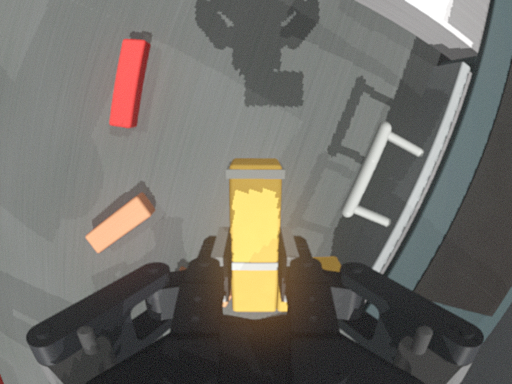

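```bash
python3 -m handwheel '[{"grip":1,"linear":[2.5,1.5,0],"rotation":[0,0,2]},{"grip":1,"linear":[5.5,3.2,0],"rotation":[0,0,5]},{"grip":1,"linear":[8.5,5,0],"rotation":[0,0,8]},{"grip":1,"linear":[11.5,6.8,0],"rotation":[0,0,11]},{"grip":1,"linear":[14.5,8.6,0],"rotation":[0,0,14]},{"grip":1,"linear":[17.5,10.4,0],"rotation":[0,0,17]},{"grip":1,"linear":[20.5,12.2,0],"rotation":[0,0,19]},{"grip":1,"linear":[23.5,14,0],"rotation":[0,0,21]},{"grip":1,"linear":[26.5,15.7,0],"rotation":[0,0,21.7]},{"grip":1,"linear":[29.1,17.2,0],"rotation":[0,0,21.7]},{"grip":1,"linear":[29.1,17.2,0],"rotation":[0,0,21.7]},{"grip":1,"linear":[29.1,17.2,0],"rotation":[0,0,21.7]}]'
python3 - <<'E'
from h import *
st();plan([.5665,.336,.17],-3.3)
T=wT();np.save('w3T.npy',T);cv2.imwrite('pics/w3.png',cams.camera('wrist')[:,:,::-1])
cv2.imwrite('pics/t3.png',cams.camera('top')[:,:,::-1])
E
```

```text
time_s: 4.3
eef_pos: [0.56, 0.3384, 0.1544]
eef_rot: [-0.001, 0.726, 0.687, -0.001]
wrist_force: [0.1, -1.3, -2.0]
opening: 0.26
t 4.3 tcp [0.56   0.3384 0.1544] jaw -3.2 q6 0.42 F [ 0.1 -1.3 -2. ] open 0.26
linear [-0.2   0.66 -1.56] rot [-0.2  0.1  0.1] dist 1.7
```

View pics/w3.png

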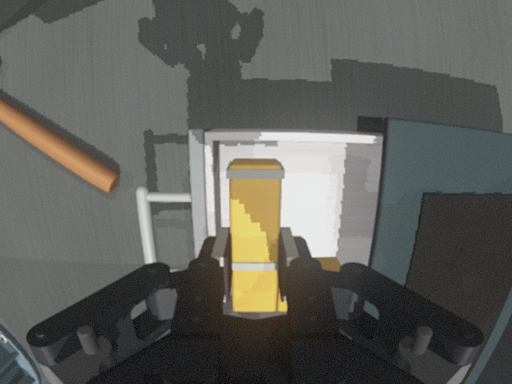

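View pics/t3.png

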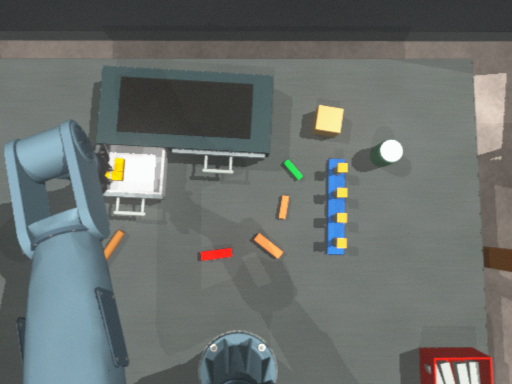

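Run:
```python
from h import *
T=np.load('w3T.npy')
y=np.radians(-3.3); cx=np.array([np.cos(y),np.sin(y)]); cy=np.array([-np.sin(y),np.cos(y)])
for p in ((214,142),(381,142),(192,132),(205,240)):
    w=wonz(T,*p,.076)[:2]; print(p,w.round(4),'rel floor', ((w-[.6193,.2968])@cx).round(4),((w-[.6193,.2968])@cy).round(4))
```

```text
(214, 142) [0.5316 0.385 ] rel floor -0.0926 0.083
(381, 142) [0.661 0.38 ] rel floor 0.0369 0.0855
(192, 132) [0.5155 0.3937] rel floor -0.1092 0.0908
(205, 240) [0.5169 0.3064] rel floor -0.1028 0.0037
```

Tray corner from the wrist view agrees with my floor estimate within 2 mm. Lowering.

```bash
python3 -m handwheel '[{"grip":1,"linear":[-0.3,0.8,0],"rotation":[0,0,0]},{"grip":1,"linear":[-0.3,0.8,2.5],"rotation":[0,0,0]},{"grip":1,"linear":[-0.3,0.8,5],"rotation":[0,0,0]},{"grip":1,"linear":[-0.3,0.8,7.5],"rotation":[0,0,0]},{"grip":1,"linear":[-0.3,0.8,9],"rotation":[0,0,0]},{"grip":1,"linear":[-0.3,0.8,10],"rotation":[0,0,0]},{"grip":1,"linear":[-0.3,0.8,10.5],"rotation":[0,0,0]},{"grip":1,"linear":[-0.3,0.8,11],"rotation":[0,0,0]},{"grip":1,"linear":[-0.3,0.8,11],"rotation":[0,0,0]}]'
python3 - <<'E'
from h import *
st()
E
```

```text
time_s: 5.15
eef_pos: [0.5696, 0.3335, 0.0467]
eef_rot: [0.0, 0.727, 0.686, 0.0]
wrist_force: [-0.5, -0.7, -1.8]
opening: 0.26
t 5.15 tcp [0.5696 0.3335 0.0467] jaw -3.3 q6 0.41 F [-0.5 -0.7 -1.8] open 0.26
```

```bash
python3 -m handwheel '[{"grip":1,"linear":[0,0,0.3],"rotation":[0,0,0]},{"grip":1,"linear":[0,0,0.3],"rotation":[0,0,0]},{"grip":4,"linear":[0,0,0.3],"rotation":[0,0,0]},{"grip":4,"linear":[0,0,0.3],"rotation":[0,0,0]},{"grip":4,"linear":[0,0,0.3],"rotation":[0,0,0]},{"grip":4,"linear":[0,0,0],"rotation":[0,0,0]},{"grip":4,"linear":[0,0,-3],"rotation":[0,0,0]},{"grip":4,"linear":[0,0,-6.5],"rotation":[0,0,0]},{"grip":4,"linear":[0,0,-10],"rotation":[0,0,0]},{"grip":4,"linear":[0,0,-12.5],"rotation":[0,0,0]},{"grip":4,"linear":[0,0,-12.5],"rotation":[0,0,0]}]'
python3 - <<'E'
from h import *
st()
T=wT();np.save('w4T.npy',T);cv2.imwrite('pics/w4.png',cams.camera('wrist')[:,:,::-1])
plan([.481,-.1402,.17],80.3)
E
```

```text
time_s: 6.07
eef_pos: [0.5731, 0.3352, 0.18]
eef_rot: [0.002, 0.727, 0.686, 0.006]
wrist_force: [0.2, 0.1, 0.5]
opening: 0.469
t 6.0667 tcp [0.5731 0.3352 0.18  ] jaw -3.3 q6 0.41 F [0.2 0.1 0.5] open 0.469
linear [-47.93  -6.32   0.46] rot [  0.5   0.2 -83.6] dist 48.3
```

View pics/w4.png

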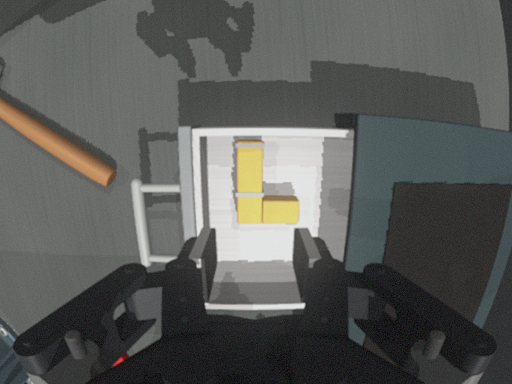

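Square lies flat in the tray near the left wall at (250,185) with the short leg at (280,210), clear of the chest edge. Next the bar.

```bash
python3 -m handwheel '[{"grip":8.5,"linear":[-3,-0.4,0],"rotation":[0,0,7]},{"grip":8.5,"linear":[-7,-0.9,0],"rotation":[0,0,14]},{"grip":8.5,"linear":[-11,-1.4,0],"rotation":[0,0,21]},{"grip":8.5,"linear":[-15,-2,0],"rotation":[0,0,28]},{"grip":8.5,"linear":[-19,-2.5,0],"rotation":[0,0,35]},{"grip":8.5,"linear":[-23,-3,0],"rotation":[0,0,42]},{"grip":8.5,"linear":[-27,-3.6,0],"rotation":[0,0,49]},{"grip":8.5,"linear":[-31,-4.1,0],"rotation":[0,0,56]},{"grip":8.5,"linear":[-35,-4.6,0],"rotation":[0,0,63]},{"grip":8.5,"linear":[-39,-5.2,0],"rotation":[0,0,70]},{"grip":8.5,"linear":[-43,-5.7,0],"rotation":[0,0,77]},{"grip":8.5,"linear":[-46,-6.1,0],"rotation":[0,0,84]}]'
python3 - <<'E'
from h import *
st()
plan([.481,-.1402,.15],-99.7)
E
```

```text
time_s: 7.12
eef_pos: [0.4802, -0.1245, 0.1708]
eef_rot: [0.0, 1.0, 0.02, -0.001]
wrist_force: [0.5, 0.5, -0.2]
opening: 0.995
t 7.1167 tcp [ 0.4802 -0.1245  0.1708] jaw -87.7 q6 1.04 F [ 0.5  0.5 -0.2] open 0.995
linear [0.02 1.57 2.08] rot [ 0.   0.1 12. ] dist 2.6
```

```bash
python3 -m handwheel '[{"grip":8.5,"linear":[0,0.8,1],"rotation":[0,0,6]},{"grip":8.5,"linear":[0,1.5,2],"rotation":[0,0,12]},{"grip":8.5,"linear":[0,1.5,2],"rotation":[0,0,12]},{"grip":8.5,"linear":[0,1.5,2],"rotation":[0,0,12]}]'
python3 - <<'E'
from h import *
st()
plan([.481,-.1402,.15],-99.7)
T=wT();np.save('w5T.npy',T);cv2.imwrite('pics/w5.png',cams.camera('wrist')[:,:,::-1])
print(wproj(T,[.481,-.1402,.016]))
E
```

```text
time_s: 7.45
eef_pos: [0.4813, -0.1367, 0.1504]
eef_rot: [-0.001, 0.997, -0.08, -0.001]
wrist_force: [-0.7, 1.6, -1.6]
opening: 0.998
t 7.45 tcp [ 0.4813 -0.1367  0.1504] jaw -99.2 q6 1.22 F [-0.7  1.6 -1.6] open 0.998
linear [0.03 0.35 0.04] rot [-0.1  0.2  0.5] dist 0.4
[257.87336574 182.39218382]
```

View pics/w5.png

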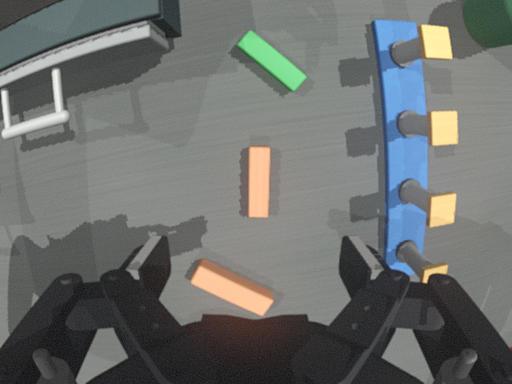

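Bar at (259,182) as predicted; the larger copper is at (232,287). Gripping the small one.

```bash
python3 -m handwheel '[{"grip":8.5,"linear":[0,0.1,3.5],"rotation":[0,0,0]},{"grip":8.5,"linear":[0,0.1,7],"rotation":[0,0,0]},{"grip":8.5,"linear":[0,0.1,10],"rotation":[0,0,0]},{"grip":8.5,"linear":[0,0.1,12.5],"rotation":[0,0,0]},{"grip":8.5,"linear":[0,0.1,14.5],"rotation":[0,0,0]},{"grip":5,"linear":[0,0.1,14.5],"rotation":[0,0,0]},{"grip":3,"linear":[0,0.1,14.5],"rotation":[0,0,0]},{"grip":0.5,"linear":[0,0.1,14.5],"rotation":[0,0,0]},{"grip":0.5,"linear":[0,0.1,14.5],"rotation":[0,0,0]},{"grip":0.5,"linear":[0,0.1,14.5],"rotation":[0,0,0]},{"grip":0.5,"linear":[0,0.1,14.5],"rotation":[0,0,0]},{"grip":0.5,"linear":[0,0.1,14.5],"rotation":[0,0,0]}]'; python3 -m handwheel '[{"grip":0.5,"linear":[0,0,0],"rotation":[0,0,0]},{"grip":0.5,"linear":[0,0,-3],"rotation":[0,0,0]},{"grip":0.5,"linear":[0,0,-7],"rotation":[0,0,0]},{"grip":0.5,"linear":[0,0,-11],"rotation":[0,0,0]},{"grip":0.5,"linear":[0,0,-15],"rotation":[0,0,0]},{"grip":0.5,"linear":[0,0,-15],"rotation":[0,0,0]}]'
python3 - <<'E'
from h import *
st()
y=np.radians(-3.3); cx=np.array([np.cos(y),np.sin(y)]); cy=np.array([-np.sin(y),np.cos(y)])
f=np.array([.6193,.2968])
t=f-.04*cx-.043*cy
print(t); plan([*t,.17],-93.3)
cv2.imwrite('pics/w6.png',cams.camera('wrist')[:,:,::-1])
E
```

```text
time_s: 8.5
eef_pos: [0.4835, -0.1387, 0.0085]
eef_rot: [0.001, 0.997, -0.081, 0.001]
wrist_force: [-1.6, 1.8, 7.5]
opening: 0.211
time_s: 9.0
eef_pos: [0.487, -0.1406, 0.1658]
eef_rot: [0.003, 0.997, -0.081, 0.007]
wrist_force: [2.7, -0.1, -0.5]
opening: 0.212
t 9.0 tcp [ 0.487  -0.1406  0.1658] jaw -99.3 q6 1.22 F [ 2.7 -0.1 -0.5] open 0.212
[0.57689107 0.25617386]
linear [  2.47 -40.6   -0.6 ] rot [ 0.3 -0.8 -6. ] dist 40.7
```

View pics/w6.png

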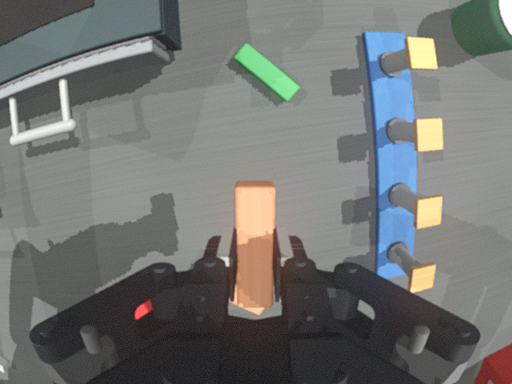

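```bash
python3 -m handwheel '[{"grip":0.5,"linear":[0.2,-3,0],"rotation":[0,0,-1]},{"grip":0.5,"linear":[0.5,-7,0],"rotation":[0,0,-2]},{"grip":0.5,"linear":[0.7,-11,0],"rotation":[0,0,-3]},{"grip":0.5,"linear":[1,-15,0],"rotation":[0,0,-4]},{"grip":0.5,"linear":[1.2,-19,0],"rotation":[0,0,-5]},{"grip":0.5,"linear":[1.4,-23,0],"rotation":[0,0,-6]},{"grip":0.5,"linear":[1.6,-27,0],"rotation":[0,0,-6]},{"grip":0.5,"linear":[1.8,-31,0],"rotation":[0,0,-6]},{"grip":0.5,"linear":[2,-35,0],"rotation":[0,0,-6]},{"grip":0.5,"linear":[2.2,-38.5,0],"rotation":[0,0,-6]},{"grip":0.5,"linear":[2.4,-40.6,0],"rotation":[0,0,-6]},{"grip":0.5,"linear":[2.4,-40.6,0],"rotation":[0,0,-6]}]'
python3 - <<'E'
from h import *
st();plan([.5769,.2562,.046],-93.3)
T=wT();np.save('w7T.npy',T);cv2.imwrite('pics/w7.png',cams.camera('wrist')[:,:,::-1])
E
```

```text
time_s: 10.05
eef_pos: [0.5709, 0.2629, 0.1551]
eef_rot: [-0.001, 1.0, -0.027, -0.001]
wrist_force: [-0.9, -1.0, -2.0]
opening: 0.206
t 10.05 tcp [0.5709 0.2629 0.1551] jaw -93.1 q6 1.87 F [-0.9 -1.  -2. ] open 0.206
linear [ 0.65  0.64 10.91] rot [-0.1  0.1  0.2] dist 11.0
```

View pics/w7.png

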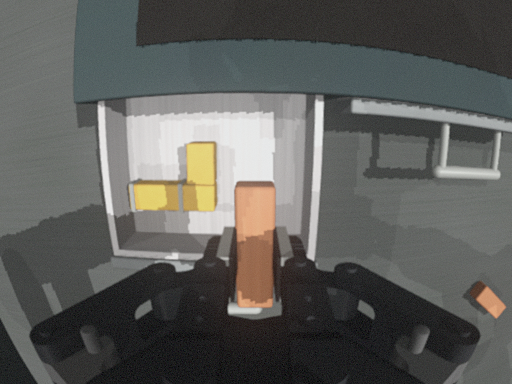

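```bash
python3 -m handwheel '[{"grip":0.5,"linear":[0.5,0.7,0],"rotation":[0,0,0]},{"grip":0.5,"linear":[0.5,0.7,2.5],"rotation":[0,0,0]},{"grip":0.5,"linear":[0.5,0.7,5],"rotation":[0,0,0]},{"grip":0.5,"linear":[0.5,0.7,7.5],"rotation":[0,0,0]},{"grip":0.5,"linear":[0.5,0.7,9],"rotation":[0,0,0]},{"grip":0.5,"linear":[0.5,0.7,10],"rotation":[0,0,0]},{"grip":0.5,"linear":[0.5,0.7,10.8],"rotation":[0,0,0]},{"grip":0.5,"linear":[0.5,0.7,11.3],"rotation":[0,0,0]},{"grip":0.5,"linear":[0.5,0.7,11.3],"rotation":[0,0,0]}]'
python3 - <<'E'
from h import *
st()
T=wT();np.save('w8T.npy',T);cv2.imwrite('pics/w8.png',cams.camera('wrist')[:,:,::-1])
E
```

```text
time_s: 10.85
eef_pos: [0.5761, 0.2506, 0.0431]
eef_rot: [0.0, 1.0, -0.029, -0.0]
wrist_force: [0.0, 0.7, -1.8]
opening: 0.209
t 10.85 tcp [0.5761 0.2506 0.0431] jaw -93.4 q6 1.85 F [ 0.   0.7 -1.8] open 0.209
```

View pics/w8.png

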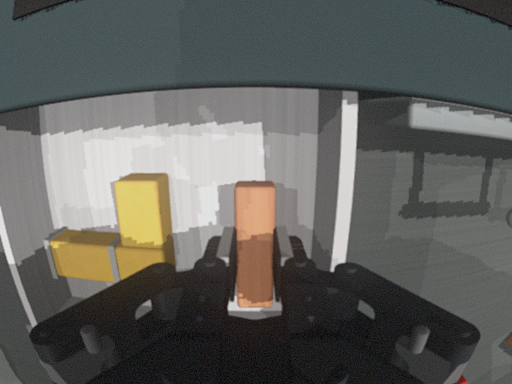

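```bash
python3 -m handwheel '[{"grip":0.5,"linear":[0,-0.2,0.15],"rotation":[0,0,0]},{"grip":0.5,"linear":[0,-0.2,0.15],"rotation":[0,0,0]},{"grip":3.2,"linear":[0,-0.2,0.15],"rotation":[0,0,0]},{"grip":3.2,"linear":[0,-0.2,0.15],"rotation":[0,0,0]},{"grip":3.2,"linear":[0,-0.2,0.15],"rotation":[0,0,0]},{"grip":3.2,"linear":[0,-0.2,0],"rotation":[0,0,0]},{"grip":3.2,"linear":[0,-0.2,-3],"rotation":[0,0,0]},{"grip":3.2,"linear":[0,-0.2,-6.5],"rotation":[0,0,0]},{"grip":3.2,"linear":[0,-0.2,-10],"rotation":[0,0,0]},{"grip":3.2,"linear":[0,-0.2,-12.5],"rotation":[0,0,0]},{"grip":3.2,"linear":[0,-0.2,-12.5],"rotation":[0,0,0]}]'
python3 - <<'E'
from h import *
st()
T=wT();np.save('w9T.npy',T);cv2.imwrite('pics/w9.png',cams.camera('wrist')[:,:,::-1])
plan([.44,.307,.17],-3.3)
E
```

```text
time_s: 11.82
eef_pos: [0.5803, 0.2545, 0.1763]
eef_rot: [-0.002, 1.0, -0.029, 0.006]
wrist_force: [0.4, 0.3, 0.9]
opening: 0.377
t 11.8167 tcp [0.5803 0.2545 0.1763] jaw -93.3 q6 1.85 F [0.4 0.3 0.9] open 0.377
linear [-14.18  -4.48   0.22] rot [  0.2  -0.5 -90. ] dist 14.9
```

View pics/w9.png

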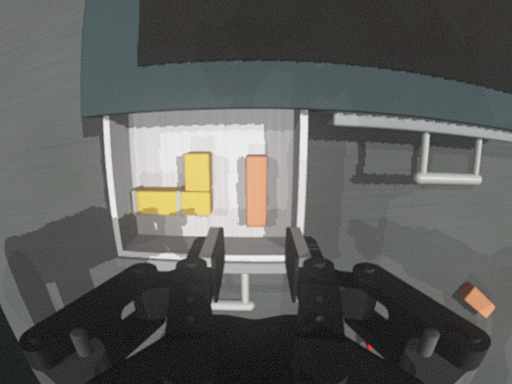

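Both parts lie flat in the tray (square (190,190), bar (257,190)). Next: push the drawer shut on its handle with closed fingers; checking hammer clearance first.

Run:
```python
from h import *
print(onz('top',123,231,.02),proj('top',[.425,.307,.05]))
y=np.radians(-3.3); cx=np.array([np.cos(y),np.sin(y)])
t=np.array([.4626,.3058])-.03*cx;print(t)
plan([*t,.17],-93.3)
```

```text
[0.41065546 0.33827632 0.02      ] [130.86391568 226.16987518]
[0.43264975 0.30752692]
linear [-14.91  -4.49   0.22] rot [-0.1 -0.4 -0. ] dist 15.6
```

```bash
python3 -m handwheel '[{"grip":0,"linear":[-4,-1,0],"rotation":[0,0,0]},{"grip":0,"linear":[-8,-2,0],"rotation":[0,0,0]},{"grip":0,"linear":[-12,-3,0],"rotation":[0,0,0]},{"grip":0,"linear":[-14.9,-3.8,0],"rotation":[0,0,0]},{"grip":0,"linear":[-14.9,-3.8,0],"rotation":[0,0,0]},{"grip":0,"linear":[-14.9,-3.8,3],"rotation":[0,0,0]},{"grip":0,"linear":[-14.9,-3.8,6],"rotation":[0,0,0]},{"grip":0,"linear":[-14.9,-3.8,9],"rotation":[0,0,0]},{"grip":0,"linear":[-14.9,-3.8,11.5],"rotation":[0,0,0]},{"grip":0,"linear":[-14.9,-3.8,12.5],"rotation":[0,0,0]},{"grip":0,"linear":[-14.9,-3.8,12.5],"rotation":[0,0,0]},{"grip":0,"linear":[-14.9,-3.8,12.5],"rotation":[0,0,0]}]'
python3 - <<'E'
from h import *
st()
cv2.imwrite('pics/w10.png',cams.camera('wrist')[:,:,::-1])
E
```

```text
time_s: 12.87
eef_pos: [0.4299, 0.2998, 0.0434]
eef_rot: [0.0, 1.0, -0.029, -0.001]
wrist_force: [1.1, -0.6, 0.1]
opening: -0.004
t 12.8667 tcp [0.4299 0.2998 0.0434] jaw -93.3 q6 2.01 F [ 1.1 -0.6  0.1] open -0.004
```

View pics/w10.png

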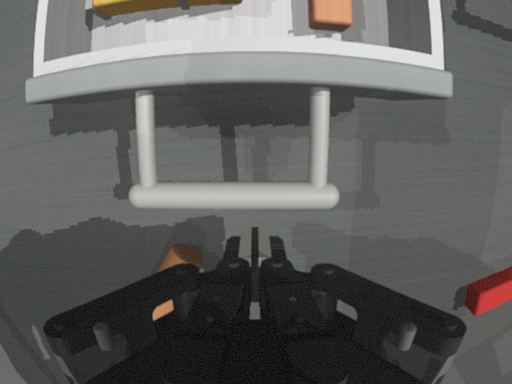

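```bash
python3 -m handwheel '[{"grip":0,"linear":[1,0,0],"rotation":[0,0,0]},{"grip":0,"linear":[2,0,0],"rotation":[0,0,0]},{"grip":0,"linear":[3,0,0],"rotation":[0,0,0]},{"grip":0,"linear":[4,0,0],"rotation":[0,0,0]},{"grip":0,"linear":[5,0,0],"rotation":[0,0,0]},{"grip":0,"linear":[6,0,0],"rotation":[0,0,0]},{"grip":0,"linear":[7,0,0],"rotation":[0,0,0]},{"grip":0,"linear":[8,0,0],"rotation":[0,0,0]},{"grip":0,"linear":[9,0,0],"rotation":[0,0,0]},{"grip":0,"linear":[10,0,0],"rotation":[0,0,0]},{"grip":0,"linear":[11,0,0],"rotation":[0,0,0]},{"grip":0,"linear":[12,0,0],"rotation":[0,0,0]}]'
python3 - <<'E'
from h import *
st()
cv2.imwrite('pics/w11.png',cams.camera('wrist')[:,:,::-1])
E
```

```text
time_s: 13.92
eef_pos: [0.5505, 0.2928, 0.0435]
eef_rot: [0.0, 1.0, -0.029, -0.0]
wrist_force: [-3.2, -0.7, 3.0]
opening: -0.001
t 13.9167 tcp [0.5505 0.2928 0.0435] jaw -93.3 q6 1.93 F [-3.2 -0.7  3. ] open -0.001
```

View pics/w11.png

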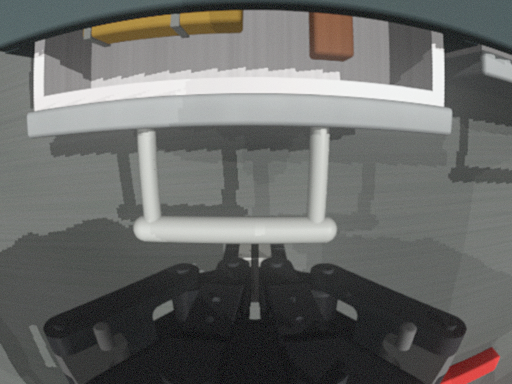

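```bash
python3 -m handwheel '[{"grip":0,"linear":[0.5,0,0],"rotation":[0,0,0]},{"grip":0,"linear":[1,0,0],"rotation":[0,0,0]},{"grip":0,"linear":[1.5,0,0],"rotation":[0,0,0]},{"grip":0,"linear":[2,0,0],"rotation":[0,0,0]},{"grip":0,"linear":[2.4,0,0],"rotation":[0,0,0]},{"grip":0,"linear":[2.8,0,0],"rotation":[0,0,0]}]';python3 -m handwheel '[{"grip":0,"linear":[0.1,0,0],"rotation":[0,0,0]},{"grip":0,"linear":[0.2,0,0],"rotation":[0,0,0]},{"grip":0,"linear":[0.3,0,0],"rotation":[0,0,0]}]'
python3 - <<'E'
from h import *
st()
cv2.imwrite('pics/t12.png',cams.camera('top')[:,:,::-1])
cv2.imwrite('pics/w12.png',cams.camera('wrist')[:,:,::-1])
E
```

```text
time_s: 14.47
eef_pos: [0.5776, 0.2913, 0.0433]
eef_rot: [0.0, 1.0, -0.029, -0.0]
wrist_force: [-2.1, -0.6, 0.2]
opening: -0.001
time_s: 14.72
eef_pos: [0.58, 0.2912, 0.0435]
eef_rot: [0.0, 1.0, -0.029, -0.001]
wrist_force: [-6.3, -0.2, 3.5]
opening: -0.001
t 14.7167 tcp [0.58   0.2912 0.0435] jaw -93.3 q6 1.91 F [-6.3 -0.2  3.5] open -0.001
```

View pics/w12.png

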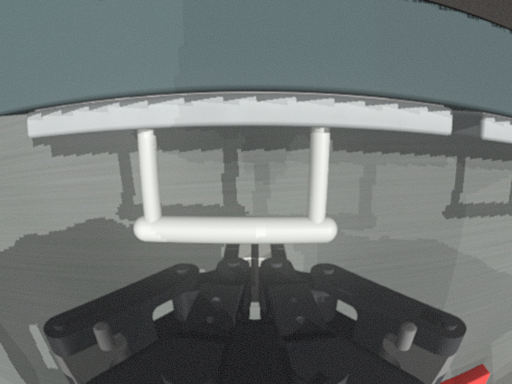

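```bash
python3 -m handwheel '[{"grip":0,"linear":[0.3,0,0],"rotation":[0,0,0]},{"grip":0,"linear":[0.5,0,0],"rotation":[0,0,0]},{"grip":0,"linear":[0.5,0,0],"rotation":[0,0,0]}]';python3 -m handwheel '[{"grip":0,"linear":[0.3,0,0],"rotation":[0,0,0]},{"grip":0,"linear":[0.5,0,0],"rotation":[0,0,0]},{"grip":0,"linear":[0.5,0,0],"rotation":[0,0,0]}]'
python3 - <<'E'
from h import *
st()
cv2.imwrite('pics/w13.png',cams.camera('wrist')[:,:,::-1])
E
```

```text
time_s: 15.07
eef_pos: [0.5801, 0.2912, 0.0433]
eef_rot: [0.001, 1.0, -0.029, -0.006]
wrist_force: [-21.9, -2.0, 16.7]
opening: 0.002
time_s: 15.32
eef_pos: [0.5802, 0.2912, 0.0432]
eef_rot: [0.002, 1.0, -0.028, -0.011]
wrist_force: [-41.4, -3.5, 30.7]
opening: -0.0
t 15.3167 tcp [0.5802 0.2912 0.0432] jaw -93.2 q6 1.91 F [-41.4  -3.5  30.7] open -0.0
```

View pics/w13.png

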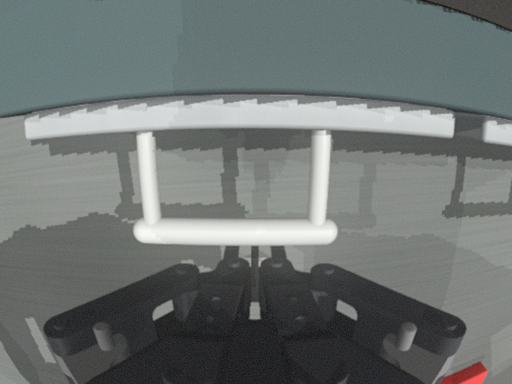

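Left drawer is at its hard stop (force rose with no motion, fronts aligned). Back off, rise, go to the right handle.

```bash
python3 -m handwheel '[{"grip":0,"linear":[-2,0,0],"rotation":[0,0,0]},{"grip":0,"linear":[-4,0,0],"rotation":[0,0,0]},{"grip":0,"linear":[-4,0,-3],"rotation":[0,0,0]},{"grip":0,"linear":[-4,0,-7],"rotation":[0,0,0]},{"grip":0,"linear":[-4,0,-11],"rotation":[0,0,0]},{"grip":0,"linear":[-4,0,-13],"rotation":[0,0,0]},{"grip":0,"linear":[-4,0,-13],"rotation":[0,0,0]},{"grip":0,"linear":[-4,0,-13],"rotation":[0,0,0]}]'
python3 - <<'E'
from h import *
st()
plan([.608,.054,.17],-93.3)
T=wT();np.save('w14T.npy',T)
cv2.imwrite('pics/w14.png',cams.camera('wrist')[:,:,::-1])
cv2.imwrite('pics/t14.png',cams.camera('top')[:,:,::-1])
E
```

```text
time_s: 16.03
eef_pos: [0.5523, 0.2935, 0.1761]
eef_rot: [-0.001, 1.0, -0.029, 0.003]
wrist_force: [-0.8, -0.2, -0.3]
opening: -0.002
t 16.0333 tcp [0.5523 0.2935 0.1761] jaw -93.3 q6 1.93 F [-0.8 -0.2 -0.3] open -0.002
linear [ 6.95 23.59  0.6 ] rot [-0.1 -0.3 -0. ] dist 24.6
```

View pics/w14.png

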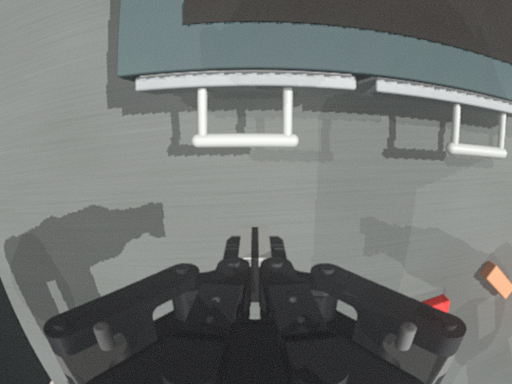

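```bash
python3 - <<'E'
from h import *
T=np.load('w14T.npy')
for p in ((193,141),(298,141),(449,149),(507,153)): print(wonz(T,*p,.066).round(4))
E
python3 -m handwheel '[{"grip":0,"linear":[1,3.5,0],"rotation":[0,0,0]},{"grip":0,"linear":[2,7,0],"rotation":[0,0,0]},{"grip":0,"linear":[3,11,0],"rotation":[0,0,0]},{"grip":0,"linear":[4.2,15,0],"rotation":[0,0,0]},{"grip":0,"linear":[5.5,19,0],"rotation":[0,0,0]},{"grip":0,"linear":[6.5,22,0],"rotation":[0,0,0]},{"grip":0,"linear":[6.9,23.6,0],"rotation":[0,0,0]},{"grip":0,"linear":[6.9,23.6,0],"rotation":[0,0,0]},{"grip":0,"linear":[6.9,23.6,0],"rotation":[0,0,0]}]'
python3 - <<'E'
from h import *
st()
plan([.608,.054,.05],-93.3)
T=wT();np.save('w15T.npy',T)
cv2.imwrite('pics/w15.png',cams.camera('wrist')[:,:,::-1])
E
```

```text
[0.5989 0.3436 0.066 ]
[0.5934 0.2538 0.066 ]
[0.5835 0.0984 0.066 ]
[0.5797 0.006  0.066 ]
time_s: 16.88
eef_pos: [0.605, 0.0525, 0.1716]
eef_rot: [-0.0, 1.0, -0.03, -0.002]
wrist_force: [-0.3, 0.7, -0.1]
opening: -0.002
t 16.8833 tcp [0.605  0.0525 0.1716] jaw -93.5 q6 1.52 F [-0.3  0.7 -0.1] open -0.002
linear [ 0.33 -0.16 12.16] rot [-0.   0.2 -0.2] dist 12.2
```

View pics/w15.png

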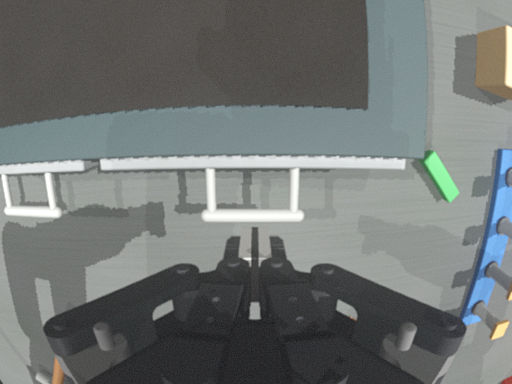

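```bash
python3 - <<'E'
from h import *
T=np.load('w15T.npy')
for p in ((203,215),(303,215)): print(wonz(T,*p,.066).round(4))
for p in ((253,166),): print(wonz(T,*p,.072).round(4))
E
python3 -m handwheel '[{"grip":0,"linear":[0.2,-0.1,3],"rotation":[0,0,0]},{"grip":0,"linear":[0.2,-0.1,6],"rotation":[0,0,0]},{"grip":0,"linear":[0.2,-0.1,8],"rotation":[0,0,0]},{"grip":0,"linear":[0.2,-0.1,8.5],"rotation":[0,0,0]},{"grip":0,"linear":[0.2,-0.1,8.5],"rotation":[0,0,0]}]'
python3 - <<'E'
from h import *
st()
cv2.imwrite('pics/w16.png',cams.camera('wrist')[:,:,::-1])
E
```

```text
[0.5851 0.0994 0.066 ]
[0.5797 0.0105 0.066 ]
[0.6274 0.0521 0.072 ]
time_s: 17.35
eef_pos: [0.6057, 0.0559, 0.0862]
eef_rot: [-0.0, 1.0, -0.028, -0.003]
wrist_force: [-0.0, 0.3, 0.3]
opening: -0.004
t 17.35 tcp [0.6057 0.0559 0.0862] jaw -93.2 q6 1.52 F [-0.   0.3  0.3] open -0.004
```

View pics/w16.png

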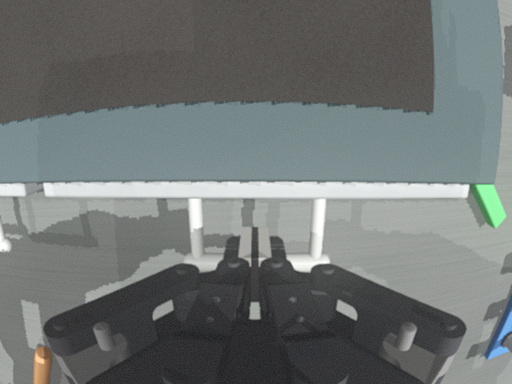

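Fingertips sit between the front (v≈190) and the bar (v≈262). Descending into the gap.

```bash
python3 -m handwheel '[{"grip":0,"linear":[0.1,0.1,1],"rotation":[0,0,0]},{"grip":0,"linear":[0.1,0.1,2],"rotation":[0,0,0]},{"grip":0,"linear":[0.1,0.1,3],"rotation":[0,0,0]},{"grip":0,"linear":[0.1,0.1,4],"rotation":[0,0,0]},{"grip":0,"linear":[0.1,0.1,4],"rotation":[0,0,0]}]'
python3 - <<'E'
from h import *
st()
cv2.imwrite('pics/w17.png',cams.camera('wrist')[:,:,::-1])
E
```

```text
time_s: 17.82
eef_pos: [0.6069, 0.0533, 0.0459]
eef_rot: [-0.0, 1.0, -0.029, -0.002]
wrist_force: [-0.9, -0.2, -1.4]
opening: -0.001
t 17.8167 tcp [0.6069 0.0533 0.0459] jaw -93.3 q6 1.52 F [-0.9 -0.2 -1.4] open -0.001
```

View pics/w17.png

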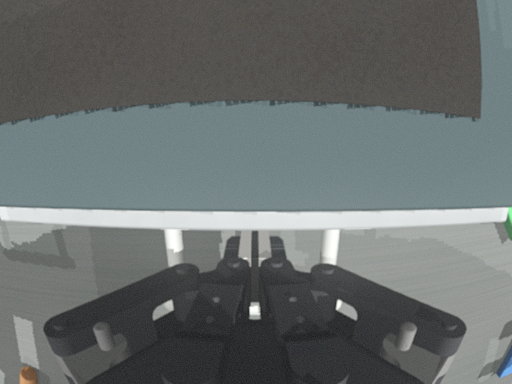

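```bash
python3 -m handwheel '[{"grip":0,"linear":[-1,0,0],"rotation":[0,0,0]},{"grip":0,"linear":[-2,0,0],"rotation":[0,0,0]},{"grip":0,"linear":[-3,0,0],"rotation":[0,0,0]}]'; python3 -m handwheel '[{"grip":0,"linear":[-1,0,0],"rotation":[0,0,0]},{"grip":0,"linear":[-2,0,0],"rotation":[0,0,0]},{"grip":0,"linear":[-3,0,0],"rotation":[0,0,0]},{"grip":0,"linear":[-4,0,0],"rotation":[0,0,0]},{"grip":0,"linear":[-5,0,0],"rotation":[0,0,0]},{"grip":0,"linear":[-6,0,0],"rotation":[0,0,0]},{"grip":0,"linear":[-7,0,0],"rotation":[0,0,0]},{"grip":0,"linear":[-8,0,0],"rotation":[0,0,0]},{"grip":0,"linear":[-9,0,0],"rotation":[0,0,0]},{"grip":0,"linear":[-10,0,0],"rotation":[0,0,0]},{"grip":0,"linear":[-10.8,0,0],"rotation":[0,0,0]},{"grip":0,"linear":[-11.4,0,0],"rotation":[0,0,0]}]'
python3 - <<'E'
from h import *
st()
cv2.imwrite('pics/w18.png',cams.camera('wrist')[:,:,::-1])
E
```

```text
time_s: 18.12
eef_pos: [0.5809, 0.0545, 0.0495]
eef_rot: [0.0, 1.0, -0.029, 0.003]
wrist_force: [1.7, -0.4, -1.5]
opening: -0.001
time_s: 19.12
eef_pos: [0.464, 0.0617, 0.0487]
eef_rot: [-0.0, 1.0, -0.029, -0.0]
wrist_force: [1.1, -1.0, 1.4]
opening: 0.003
t 19.1167 tcp [0.464  0.0617 0.0487] jaw -93.3 q6 1.51 F [ 1.1 -1.   1.4] open 0.003
```

View pics/w18.png

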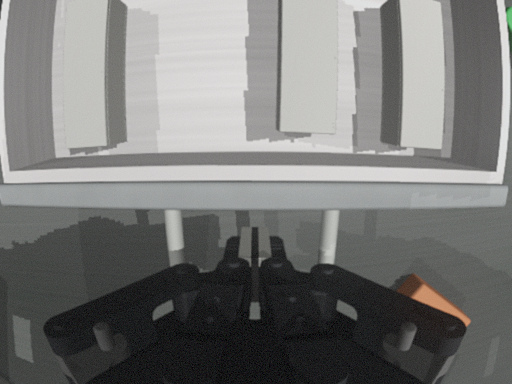

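```bash
python3 -m handwheel '[{"grip":0,"linear":[-0.3,0,0],"rotation":[0,0,0]},{"grip":0,"linear":[-0.5,0,0],"rotation":[0,0,0]},{"grip":0,"linear":[-0.5,0,0],"rotation":[0,0,0]}]';python3 -m handwheel '[{"grip":0,"linear":[0.8,0,0],"rotation":[0,0,0]},{"grip":0,"linear":[0.8,0,-3],"rotation":[0,0,0]},{"grip":0,"linear":[0.8,0,-7],"rotation":[0,0,0]},{"grip":0,"linear":[0.8,0,-11],"rotation":[0,0,0]},{"grip":0,"linear":[0.8,0,-15],"rotation":[0,0,0]},{"grip":0,"linear":[0.8,0,-17],"rotation":[0,0,0]},{"grip":0,"linear":[0.8,0,-17],"rotation":[0,0,0]},{"grip":0,"linear":[0.8,0,-17],"rotation":[0,0,0]}]'
python3 - <<'E'
from h import *
st()
T=wT();np.save('w19T.npy',T)
cv2.imwrite('pics/w19.png',cams.camera('wrist')[:,:,::-1])
cv2.imwrite('pics/t19.png',cams.camera('top')[:,:,::-1])
E
```

```text
time_s: 19.42
eef_pos: [0.4599, 0.0619, 0.0485]
eef_rot: [-0.0, 1.0, -0.029, -0.0]
wrist_force: [0.6, 0.4, -0.2]
opening: -0.0
time_s: 20.08
eef_pos: [0.4692, 0.0612, 0.2199]
eef_rot: [0.0, 1.0, -0.029, 0.001]
wrist_force: [-1.2, -0.1, -0.7]
opening: 0.002
t 20.0833 tcp [0.4692 0.0612 0.2199] jaw -93.3 q6 1.51 F [-1.2 -0.1 -0.7] open 0.002
```

View pics/w19.png

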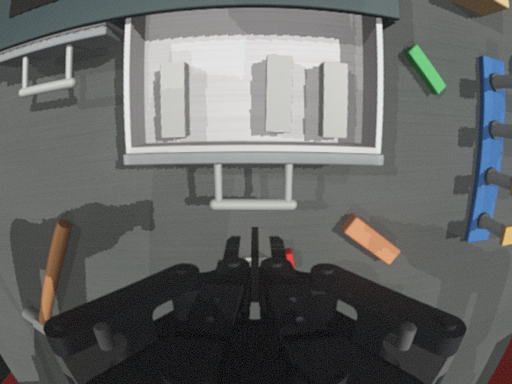

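View pics/t19.png

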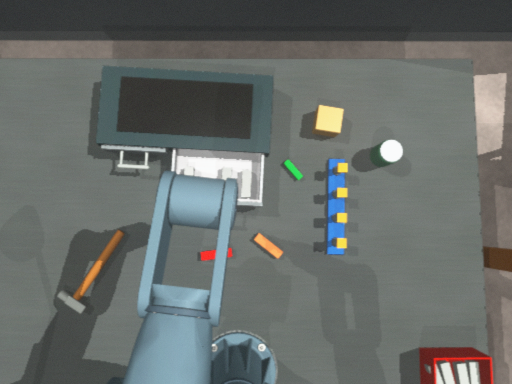

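Three tubes in the drawer. The crop gives their corners.

Run:
```python
import cv2
im=cv2.imread("pics/w19.png")
cv2.imwrite("pics/c19.png",cv2.resize(im[0:170,120:390],None,fx=2.9,fy=2.9,interpolation=cv2.INTER_CUBIC))
```

```text
(no output)
```

View pics/c19.png

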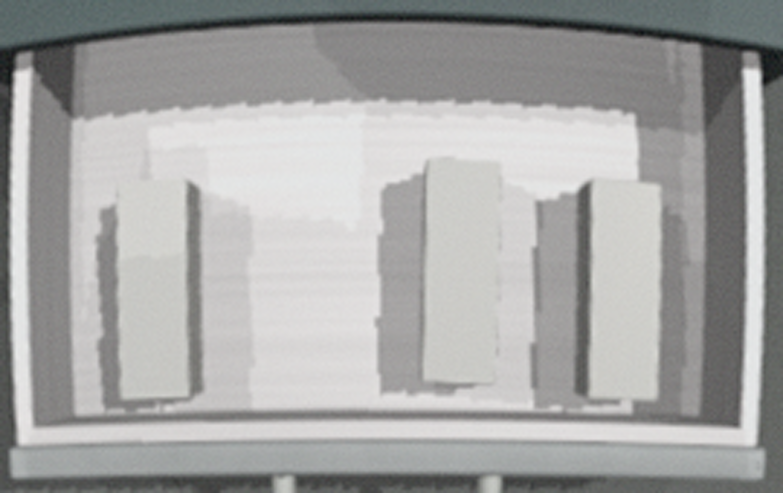

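Run:
```python
from h import *
T=np.load('w19T.npy')
c=lambda u,v:((u+.5)/2.9-.5+120,(v+.5)/2.9-.5)
for n,l in dict(A=[(117,180),(188,181),(190,398),(121,398)],B=[(427,158),(499,162),(494,383),(425,379)],C=[(592,179),(661,184),(658,400),(589,396)]).items():
    w=np.array([wonz(T,*c(*p),.058)[:2] for p in l]); d=(w[0]+w[1]-w[2]-w[3])/2
    print(n,w.mean(0).round(4),'ang',np.degrees(np.arctan2(d[1],d[0])).round(1),'len',np.linalg.norm(d).round(4),'wid',np.linalg.norm(w[0]-w[1]).round(4))
for p in ((30,250),(742,250),(10,460),(765,465)): print(wonz(T,*c(*p),.076).round(4))
w=wonz(T,*c(625,290),.058)
```

```text
A [0.5574 0.1406] ang -3.4 len 0.0793 wid 0.0267
B [0.5555 0.0311] ang -4.1 len 0.079 wid 0.0252
C [ 0.5473 -0.0277] ang -3.3 len 0.0789 wid 0.0257
[0.5754 0.1795 0.076 ]
[ 0.5607 -0.0657  0.076 ]
[0.5023 0.1952 0.076 ]
[ 0.4846 -0.0739  0.076 ]
```

Run:
```python
from h import *
plan([.5473,-.0277,.15],-93.3)
```

```text
linear [8.52 8.43 6.7 ] rot [-0.   0.1 -0. ] dist 13.7
```

```bash
python3 -m handwheel '[{"grip":4,"linear":[2.2,2.2,1],"rotation":[0,0,0]},{"grip":4,"linear":[4.5,4.5,3],"rotation":[0,0,0]},{"grip":4,"linear":[6.5,6.5,5],"rotation":[0,0,0]},{"grip":4,"linear":[8.4,8.4,7],"rotation":[0,0,0]},{"grip":4,"linear":[8.4,8.4,7],"rotation":[0,0,0]},{"grip":4,"linear":[8.4,8.4,7],"rotation":[0,0,0]}]'
python3 - <<'E'
from h import *
st()
plan([.5473,-.0277,.037],-93.3)
T=wT();np.save('w20T.npy',T)
cv2.imwrite('pics/w20.png',cams.camera('wrist')[:,:,::-1])
for p in ([.5473,-.0277,.058],[.5473+.04,-.0277-.0023,.058]): print(wproj(T,p))
E
```

```text
time_s: 20.68
eef_pos: [0.545, -0.0277, 0.1447]
eef_rot: [-0.001, 1.0, -0.03, -0.004]
wrist_force: [0.3, 0.3, 0.6]
opening: 0.468
t 20.6833 tcp [ 0.545  -0.0277  0.1447] jaw -93.5 q6 1.36 F [0.3 0.3 0.6] open 0.468
linear [ 0.31  0.   10.77] rot [-0.1  0.4 -0.2] dist 10.8
[254.09204944 193.27809452]
[253.91354501 143.03358746]
```

View pics/w20.png

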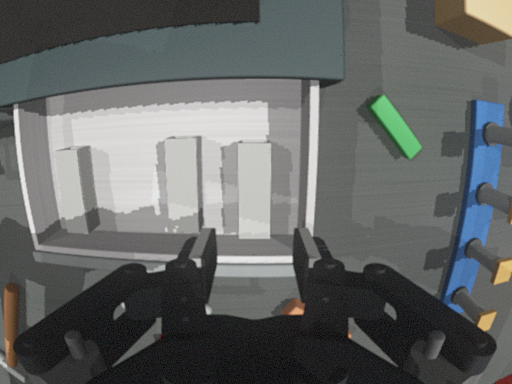

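Tube C at (254,191) as predicted. Descend and grip.

```bash
python3 -m handwheel '[{"grip":3.5,"linear":[0.3,0,0],"rotation":[0,0,0]},{"grip":3.5,"linear":[0.3,-0.1,3],"rotation":[0,0,0]},{"grip":3.5,"linear":[0.3,-0.1,6],"rotation":[0,0,0]},{"grip":3.5,"linear":[0.3,-0.1,8],"rotation":[0,0,0]},{"grip":3.5,"linear":[0.3,-0.1,9.5],"rotation":[0,0,0]},{"grip":3.5,"linear":[0.3,-0.1,10.6],"rotation":[0,0,0]},{"grip":3.5,"linear":[0.3,-0.1,10.6],"rotation":[0,0,0]},{"grip":1.5,"linear":[0.3,-0.1,10.6],"rotation":[0,0,0]},{"grip":1.5,"linear":[0.3,-0.1,10.6],"rotation":[0,0,0]},{"grip":1.5,"linear":[0.3,-0.1,10.6],"rotation":[0,0,0]},{"grip":1.5,"linear":[0.3,-0.1,10.6],"rotation":[0,0,0]}]'
python3 - <<'E'
from h import *
st()
E
```

```text
time_s: 21.65
eef_pos: [0.5508, -0.0266, 0.0437]
eef_rot: [0.0, 1.0, -0.029, 0.001]
wrist_force: [-0.7, 0.1, -2.4]
opening: 0.285
t 21.65 tcp [ 0.5508 -0.0266  0.0437] jaw -93.3 q6 1.37 F [-0.7  0.1 -2.4] open 0.285
```

Grip is a little high; reopen and go about 8 mm lower.

```bash
python3 -m handwheel '[{"grip":3.5,"linear":[-0.2,0,0],"rotation":[0,0,0]},{"grip":3.5,"linear":[-0.3,0,0.3],"rotation":[0,0,0]},{"grip":3.5,"linear":[-0.3,0,0.6],"rotation":[0,0,0]},{"grip":3.5,"linear":[-0.3,0,0.8],"rotation":[0,0,0]},{"grip":3.5,"linear":[-0.3,0,0.8],"rotation":[0,0,0]},{"grip":3.5,"linear":[-0.3,0,0.8],"rotation":[0,0,0]}]'
python3 - <<'E'
from h import *
st()
cv2.imwrite('pics/w21.png',cams.camera('wrist')[:,:,::-1])
E
python3 -m handwheel '[{"grip":1.5,"linear":[0,0,0],"rotation":[0,0,0]},{"grip":1.5,"linear":[0,0,0],"rotation":[0,0,0]},{"grip":1.5,"linear":[0,0,0],"rotation":[0,0,0]},{"grip":1.5,"linear":[0,0,0],"rotation":[0,0,0]},{"grip":1.5,"linear":[0,0,0],"rotation":[0,0,0]}]'
python3 - <<'E'
from h import *
st()
E
```

```text
time_s: 22.15
eef_pos: [0.5469, -0.0263, 0.0343]
eef_rot: [-0.0, 1.0, -0.029, -0.0]
wrist_force: [-0.1, -0.1, 0.3]
opening: 0.409
t 22.15 tcp [ 0.5469 -0.0263  0.0343] jaw -93.3 q6 1.36 F [-0.1 -0.1  0.3] open 0.409
time_s: 22.62
eef_pos: [0.5473, -0.0264, 0.0348]
eef_rot: [0.0, 1.0, -0.029, 0.0]
wrist_force: [0.3, -0.3, 2.1]
opening: 0.292
t 22.6167 tcp [ 0.5473 -0.0264  0.0348] jaw -93.3 q6 1.36 F [ 0.3 -0.3  2.1] open 0.292
```

View pics/w21.png

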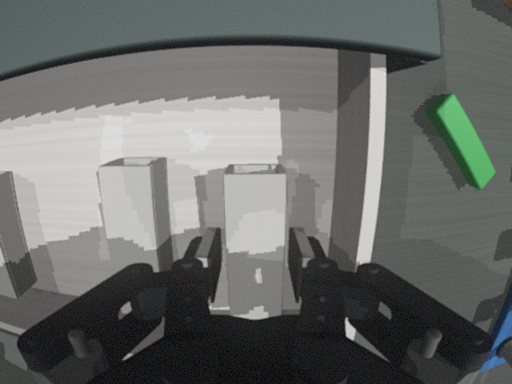

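```bash
python3 -m handwheel '[{"grip":1.5,"linear":[0,0,-1],"rotation":[0,0,0]},{"grip":1.5,"linear":[0,0,-4],"rotation":[0,0,0]},{"grip":1.5,"linear":[0,0,-8],"rotation":[0,0,0]},{"grip":1.5,"linear":[0,0,-12],"rotation":[0,0,0]},{"grip":1.5,"linear":[0,0,-15],"rotation":[0,0,0]},{"grip":1.5,"linear":[0,0,-15],"rotation":[0,0,0]},{"grip":1.5,"linear":[0,0,-15],"rotation":[0,0,0]}]'
python3 - <<'E'
from h import *
st()
plan([.5192,-.3002,.18],-2.2)
cv2.imwrite('pics/w22.png',cams.camera('wrist')[:,:,::-1])
E
```

```text
time_s: 23.2
eef_pos: [0.5482, -0.0266, 0.1871]
eef_rot: [0.001, 1.0, -0.029, 0.002]
wrist_force: [-0.9, 0.3, -2.0]
opening: 0.291
t 23.2 tcp [ 0.5482 -0.0266  0.1871] jaw -93.3 q6 1.36 F [-0.9  0.3 -2. ] open 0.291
linear [-1.31 27.48  0.73] rot [  0.2  -0.2 -91.1] dist 27.5
```

View pics/w22.png

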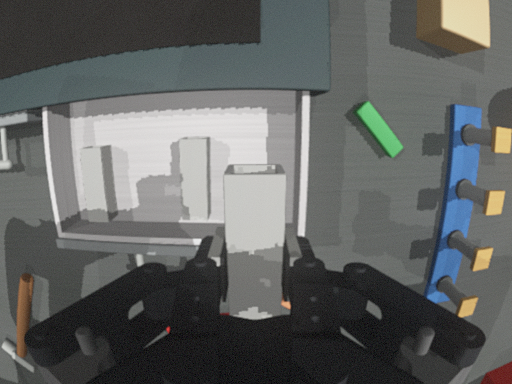

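```bash
python3 -m handwheel '[{"grip":1.5,"linear":[-0.1,2,0],"rotation":[0,0,-7]},{"grip":1.5,"linear":[-0.2,4.2,0],"rotation":[0,0,-14]},{"grip":1.5,"linear":[-0.3,6.5,0],"rotation":[0,0,-21]},{"grip":1.5,"linear":[-0.4,8.8,0],"rotation":[0,0,-28]},{"grip":1.5,"linear":[-0.5,11,0],"rotation":[0,0,-35]},{"grip":1.5,"linear":[-0.6,13.4,0],"rotation":[0,0,-42]},{"grip":1.5,"linear":[-0.7,15.7,0],"rotation":[0,0,-49]},{"grip":1.5,"linear":[-0.8,18,0],"rotation":[0,0,-56]},{"grip":1.5,"linear":[-0.9,20.4,0],"rotation":[0,0,-63]},{"grip":1.5,"linear":[-1,22.8,0],"rotation":[0,0,-70]},{"grip":1.5,"linear":[-1.1,25,0],"rotation":[0,0,-77]},{"grip":1.5,"linear":[-1.2,27,0],"rotation":[0,0,-84]}]'
python3 - <<'E'
from h import *
st()
plan([.5192,-.3002,.16],-2.2)
E
```

```text
time_s: 24.25
eef_pos: [0.5176, -0.2954, 0.1815]
eef_rot: [-0.003, 0.76, 0.649, -0.0]
wrist_force: [1.4, 0.3, -2.1]
opening: 0.29
t 24.25 tcp [ 0.5176 -0.2954  0.1815] jaw -9.0 q6 -0.56 F [ 1.4  0.3 -2.1] open 0.29
linear [-0.45  0.24  2.15] rot [-0.3 -0.2 -6.8] dist 2.2
```

```bash
python3 -m handwheel '[{"grip":1.5,"linear":[-0.4,0.2,0.5],"rotation":[0,0,-4]},{"grip":1.5,"linear":[-0.4,0.2,1],"rotation":[0,0,-6.8]},{"grip":1.5,"linear":[-0.4,0.2,1.5],"rotation":[0,0,-6.8]},{"grip":1.5,"linear":[-0.4,0.2,1.5],"rotation":[0,0,-6.8]},{"grip":1.5,"linear":[-0.4,0.2,1.5],"rotation":[0,0,-6.8]}]'
python3 - <<'E'
from h import *
st()
plan([.5192,-.3002,.0845],-2.2)
T=wT();np.save('w23T.npy',T)
cv2.imwrite('pics/w23.png',cams.camera('wrist')[:,:,::-1])
for p in ((.5906,-.3039),(.5192,-.3002),(.4472,-.2979),(.3759,-.2955)): print(wproj(T,[*p,.08]).round(0))
E
```

```text
time_s: 24.67
eef_pos: [0.5198, -0.2984, 0.1677]
eef_rot: [-0.002, 0.723, 0.691, -0.0]
wrist_force: [-0.5, -0.7, -1.8]
opening: 0.292
t 24.6667 tcp [ 0.5198 -0.2984  0.1677] jaw -2.6 q6 -0.67 F [-0.5 -0.7 -1.8] open 0.292
linear [-0.21 -0.02  8.32] rot [-0.2 -0.1 -0.4] dist 8.3
[341. 200.]
[255. 199.]
[168. 200.]
[ 95. 200.]
```

View pics/w23.png

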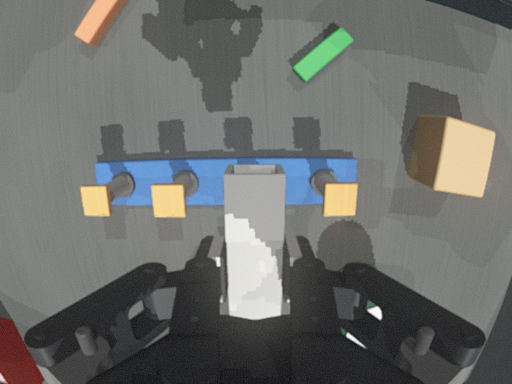

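Brass pads at (340,199), (168,201), (96,201), matching my estimates within 1 px. Lowering onto the post at x=0.519.

```bash
python3 -m handwheel '[{"grip":1.5,"linear":[-0.2,0,2],"rotation":[0,0,0]},{"grip":1.5,"linear":[-0.2,0,4],"rotation":[0,0,0]},{"grip":1.5,"linear":[-0.2,0,5.5],"rotation":[0,0,0]},{"grip":1.5,"linear":[-0.2,0,6.7],"rotation":[0,0,0]},{"grip":1.5,"linear":[-0.2,0,7.3],"rotation":[0,0,0]},{"grip":1.5,"linear":[-0.2,0,7.7],"rotation":[0,0,0]},{"grip":1.5,"linear":[-0.2,0,7.7],"rotation":[0,0,0]},{"grip":1.5,"linear":[-0.2,0,7.7],"rotation":[0,0,0]}]'
python3 - <<'E'
from h import *
st()
plan([.5192,-.3002,.0835],-2.2)
E
```

```text
time_s: 25.38
eef_pos: [0.5211, -0.3017, 0.0933]
eef_rot: [0.001, 0.723, 0.691, 0.0]
wrist_force: [-0.0, 0.5, -1.2]
opening: 0.295
t 25.3833 tcp [ 0.5211 -0.3017  0.0933] jaw -2.5 q6 -0.68 F [-0.   0.5 -1.2] open 0.295
linear [ 0.15 -0.2   0.98] rot [ 0.   0.  -0.3] dist 1.0
```

```bash
python3 -m handwheel '[{"grip":1.5,"linear":[0.1,-0.2,0.4],"rotation":[0,0,0]},{"grip":1.5,"linear":[0.1,-0.2,0.7],"rotation":[0,0,0]},{"grip":1.5,"linear":[0.1,-0.2,0.9],"rotation":[0,0,0]},{"grip":1.5,"linear":[0.1,-0.2,0.9],"rotation":[0,0,0]}]'
python3 - <<'E'
from h import *
st()
cv2.imwrite('pics/w24.png',cams.camera('wrist')[:,:,::-1])
cv2.imwrite('pics/s24.png',cv2.resize(cams.camera('scene')[180:300,110:290,::-1],None,fx=4,fy=4,interpolation=cv2.INTER_CUBIC))
E
```

```text
time_s: 25.72
eef_pos: [0.5184, -0.3002, 0.0832]
eef_rot: [-0.0, 0.723, 0.691, -0.0]
wrist_force: [-0.6, 1.0, -2.1]
opening: 0.291
t 25.7167 tcp [ 0.5184 -0.3002  0.0832] jaw -2.5 q6 -0.68 F [-0.6  1.  -2.1] open 0.291
```

View pics/s24.png

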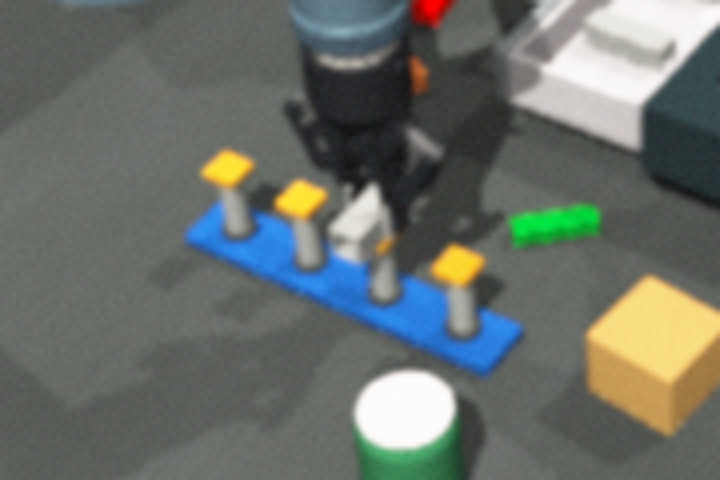

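```bash
python3 -m handwheel '[{"grip":1.5,"linear":[0,0,0.1],"rotation":[0,0,0]},{"grip":1.5,"linear":[0,0,0.15],"rotation":[0,0,0]},{"grip":1.5,"linear":[0,0,0.15],"rotation":[0,0,0]}]';python3 -m handwheel '[{"grip":2.2,"linear":[0,0,0],"rotation":[0,0,0]},{"grip":2.8,"linear":[0,0,0],"rotation":[0,0,0]},{"grip":3.6,"linear":[0,0,0],"rotation":[0,0,0]},{"grip":4.2,"linear":[0,0,0],"rotation":[0,0,0]},{"grip":4.2,"linear":[0,0,0],"rotation":[0,0,0]},{"grip":4.2,"linear":[0,0,-1.5],"rotation":[0,0,0]},{"grip":4.2,"linear":[0,0,-4],"rotation":[0,0,0]},{"grip":4.2,"linear":[0,0,-8],"rotation":[0,0,0]},{"grip":4.2,"linear":[0,0,-10],"rotation":[0,0,0]},{"grip":4.2,"linear":[0,0,-10],"rotation":[0,0,0]},{"grip":4.2,"linear":[0,0,-10],"rotation":[0,0,0]}]'
python3 - <<'E'
from h import *
st()
T=wT();np.save('w25T.npy',T)
cv2.imwrite('pics/w25.png',cams.camera('wrist')[:,:,::-1])
E
```

```text
time_s: 26.07
eef_pos: [0.5189, -0.3006, 0.0829]
eef_rot: [0.0, 0.723, 0.691, -0.0]
wrist_force: [-2.1, 1.5, 3.1]
opening: 0.291
time_s: 26.98
eef_pos: [0.5195, -0.3011, 0.1838]
eef_rot: [0.002, 0.723, 0.691, 0.0]
wrist_force: [-0.5, -0.6, 0.2]
opening: 0.492
t 26.9833 tcp [ 0.5195 -0.3011  0.1838] jaw -2.5 q6 -0.68 F [-0.5 -0.6  0.2] open 0.492
```

View pics/w25.png

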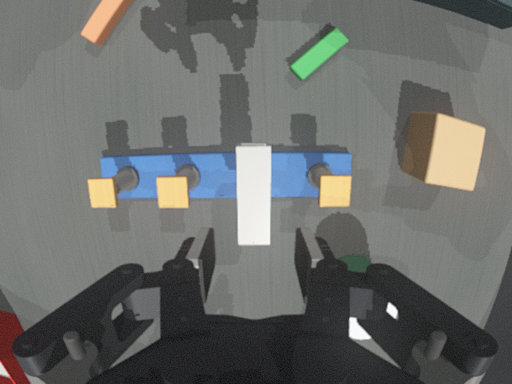

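Run:
```python
from h import *
T=np.load('w25T.npy')
w=np.array([wonz(T,*p,.106)[:2] for p in ((237,146),(271,146),(270,244),(238,244))]);print(w.mean(0).round(4))
plan([.5555,.0311,.15],-94)
```

```text
[ 0.5189 -0.2988]
linear [33.27  2.23  3.19] rot [ 0.  -0.  91.5] dist 33.5
```

Tube rests on its post within 2 mm. Next tube B.

```bash
python3 -m handwheel '[{"grip":4,"linear":[2.5,0.2,0],"rotation":[0,0,7]},{"grip":4,"linear":[5.3,0.4,0],"rotation":[0,0,14]},{"grip":4,"linear":[8,0.6,0],"rotation":[0,0,21]},{"grip":4,"linear":[10.8,0.8,0],"rotation":[0,0,28]},{"grip":4,"linear":[13.6,1,0],"rotation":[0,0,35]},{"grip":4,"linear":[16.4,1.2,0],"rotation":[0,0,42]},{"grip":4,"linear":[19.2,1.4,0],"rotation":[0,0,49]},{"grip":4,"linear":[22,1.6,0],"rotation":[0,0,56]},{"grip":4,"linear":[24.8,1.8,0],"rotation":[0,0,63]},{"grip":4,"linear":[27.6,2,0],"rotation":[0,0,70]},{"grip":4,"linear":[30.4,2.1,0],"rotation":[0,0,77]},{"grip":4,"linear":[33,2.2,0],"rotation":[0,0,84]}]'
python3 - <<'E'
from h import *
st()
plan([.5555,.0311,.15],-94)
E
```

```text
time_s: 28.03
eef_pos: [0.5539, 0.0301, 0.1799]
eef_rot: [-0.0, 1.0, 0.027, -0.002]
wrist_force: [0.2, -0.7, -0.8]
opening: 0.466
t 28.0333 tcp [0.5539 0.0301 0.1799] jaw -86.9 q6 1.36 F [ 0.2 -0.7 -0.8] open 0.466
linear [ 0.18 -0.09  2.99] rot [-0.   0.2  7.1] dist 3.0
```

```bash
python3 -m handwheel '[{"grip":4,"linear":[0.2,-0.1,1.5],"rotation":[0,0,5]},{"grip":4,"linear":[0.2,-0.1,3],"rotation":[0,0,7]},{"grip":4,"linear":[0.2,-0.1,3],"rotation":[0,0,7]},{"grip":4,"linear":[0.2,-0.1,3],"rotation":[0,0,7]}]'
python3 - <<'E'
from h import *
st()
plan([.5555,.0311,.035],-94)
T=wT();np.save('w26T.npy',T)
cv2.imwrite('pics/w26.png',cams.camera('wrist')[:,:,::-1])
print(wproj(T,[.5555,.0311,.058]))
E
```

```text
time_s: 28.37
eef_pos: [0.5553, 0.0298, 0.1498]
eef_rot: [-0.0, 1.0, -0.03, -0.003]
wrist_force: [0.2, 0.1, 0.1]
opening: 0.469
t 28.3667 tcp [0.5553 0.0298 0.1498] jaw -93.4 q6 1.47 F [0.2 0.1 0.1] open 0.469
linear [ 0.07 -0.13 11.48] rot [-0.   0.3  0.6] dist 11.5
[252.52646301 194.5000829 ]
```

View pics/w26.png

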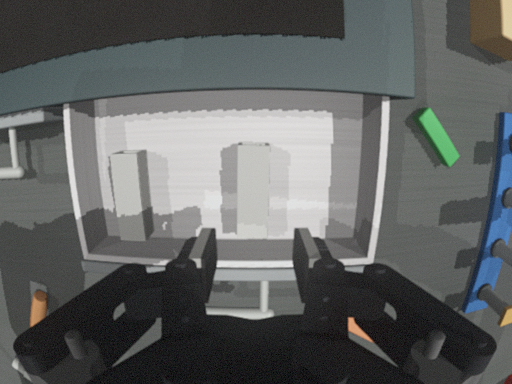

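```bash
python3 -m handwheel '[{"grip":4,"linear":[0.1,0,3],"rotation":[0,0,0]},{"grip":4,"linear":[0.1,0,6],"rotation":[0,0,0]},{"grip":4,"linear":[0.1,0,8.5],"rotation":[0,0,0]},{"grip":4,"linear":[0.1,0,10.3],"rotation":[0,0,0]},{"grip":4,"linear":[0.1,0,11.2],"rotation":[0,0,0]},{"grip":4,"linear":[0.1,0,11.4],"rotation":[0,0,0]},{"grip":4,"linear":[0.1,0,11.4],"rotation":[0,0,0]},{"grip":4,"linear":[0.1,0,11.4],"rotation":[0,0,0]}]'; python3 -m handwheel '[{"grip":1.5,"linear":[0,0,0],"rotation":[0,0,0]},{"grip":1.5,"linear":[0,0,0],"rotation":[0,0,0]},{"grip":1.5,"linear":[0,0,0],"rotation":[0,0,0]},{"grip":1.5,"linear":[0,0,0],"rotation":[0,0,0]},{"grip":1.5,"linear":[0,0,0],"rotation":[0,0,0]},{"grip":1.5,"linear":[0,0,0],"rotation":[0,0,0]}]'
```

```text
time_s: 29.08
eef_pos: [0.5594, 0.029, 0.0396]
eef_rot: [0.0, 1.0, -0.031, 0.001]
wrist_force: [-0.6, 0.2, -0.4]
opening: 0.468
time_s: 29.58
eef_pos: [0.5597, 0.0292, 0.0401]
eef_rot: [0.0, 1.0, -0.031, 0.002]
wrist_force: [-0.4, -0.1, 7.0]
opening: 0.29
```

```bash
python3 -m handwheel '[{"grip":4,"linear":[0,0,0],"rotation":[0,0,0]},{"grip":4,"linear":[0,0,0],"rotation":[0,0,0]},{"grip":4,"linear":[-0.3,0,0.3],"rotation":[0,0,0]},{"grip":4,"linear":[-0.4,0,0.4],"rotation":[0,0,0]},{"grip":4,"linear":[-0.4,0,0.4],"rotation":[0,0,0]}]'; python3 -m handwheel '[{"grip":1.5,"linear":[0,0,0],"rotation":[0,0,0]},{"grip":1.5,"linear":[0,0,0],"rotation":[0,0,0]},{"grip":1.5,"linear":[0,0,0],"rotation":[0,0,0]},{"grip":1.5,"linear":[0,0,0],"rotation":[0,0,0]},{"grip":1.5,"linear":[0,0,0],"rotation":[0,0,0]},{"grip":1.5,"linear":[0,0,0],"rotation":[0,0,0]}]'
```

```text
time_s: 30.0
eef_pos: [0.5531, 0.0298, 0.0334]
eef_rot: [-0.0, 1.0, -0.031, -0.001]
wrist_force: [0.8, 0.1, 0.1]
opening: 0.467
time_s: 30.5
eef_pos: [0.5542, 0.0296, 0.0341]
eef_rot: [0.0, 1.0, -0.031, 0.0]
wrist_force: [0.7, -1.0, 0.2]
opening: 0.288
```

```bash
python3 -m handwheel '[{"grip":1.5,"linear":[0,0,-1],"rotation":[0,0,0]},{"grip":1.5,"linear":[0,0,-4],"rotation":[0,0,0]},{"grip":1.5,"linear":[0,0,-8],"rotation":[0,0,0]},{"grip":1.5,"linear":[0,0,-12],"rotation":[0,0,0]},{"grip":1.5,"linear":[0,0,-15],"rotation":[0,0,0]},{"grip":1.5,"linear":[0,0,-15],"rotation":[0,0,0]},{"grip":1.5,"linear":[0,0,-15],"rotation":[0,0,0]}]'
python3 - <<'E'
from h import *
st()
plan([.4472,-.2992,.19],-2.2)
cv2.imwrite('pics/w27.png',cams.camera('wrist')[:,:,::-1])
E
```

```text
time_s: 31.08
eef_pos: [0.5555, 0.0295, 0.1869]
eef_rot: [0.0, 1.0, -0.031, 0.003]
wrist_force: [-0.9, -0.3, -2.0]
opening: 0.292
t 31.0833 tcp [0.5555 0.0295 0.1869] jaw -93.5 q6 1.47 F [-0.9 -0.3 -2. ] open 0.292
linear [-8.79 33.47 -0.34] rot [  0.3  -0.2 -91.3] dist 34.6
```

View pics/w27.png

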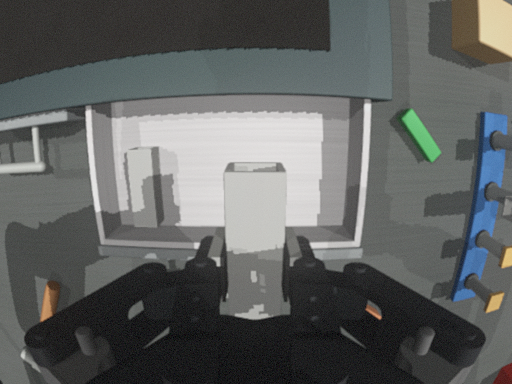

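```bash
python3 -m handwheel '[{"grip":1.5,"linear":[-0.7,2.5,0],"rotation":[0,0,-7]},{"grip":1.5,"linear":[-1.4,5.3,0],"rotation":[0,0,-14]},{"grip":1.5,"linear":[-2.1,8,0],"rotation":[0,0,-21]},{"grip":1.5,"linear":[-2.8,10.8,0],"rotation":[0,0,-28]},{"grip":1.5,"linear":[-3.5,13.6,0],"rotation":[0,0,-35]},{"grip":1.5,"linear":[-4.2,16.4,0],"rotation":[0,0,-42]},{"grip":1.5,"linear":[-5,19.2,0],"rotation":[0,0,-49]},{"grip":1.5,"linear":[-5.8,22,0],"rotation":[0,0,-56]},{"grip":1.5,"linear":[-6.5,24.8,0],"rotation":[0,0,-63]},{"grip":1.5,"linear":[-7.3,27.6,0],"rotation":[0,0,-70]},{"grip":1.5,"linear":[-8,30.4,0],"rotation":[0,0,-77]},{"grip":1.5,"linear":[-8.7,33,0],"rotation":[0,0,-84]}]'
python3 - <<'E'
from h import *
st()
plan([.4472,-.2992,.17],-2.2)
E
```

```text
time_s: 32.13
eef_pos: [0.445, -0.2947, 0.1815]
eef_rot: [-0.002, 0.762, 0.648, -0.0]
wrist_force: [-0.3, 0.0, -1.6]
opening: 0.293
t 32.1333 tcp [ 0.445  -0.2947  0.1815] jaw -9.2 q6 -0.65 F [-0.3  0.  -1.6] open 0.293
linear [-0.42  0.29  1.15] rot [-0.2 -0.2 -7. ] dist 1.3
```

```bash
python3 -m handwheel '[{"grip":1.5,"linear":[-0.4,0.3,0.5],"rotation":[0,0,-4]},{"grip":1.5,"linear":[-0.4,0.3,1],"rotation":[0,0,-7]},{"grip":1.5,"linear":[-0.4,0.3,1],"rotation":[0,0,-7]},{"grip":1.5,"linear":[-0.4,0.3,1],"rotation":[0,0,-7]},{"grip":1.5,"linear":[-0.4,0.3,1],"rotation":[0,0,-7]}]'
python3 - <<'E'
from h import *
st()
plan([.4472,-.2992,.085],-2.2)
T=wT();np.save('w28T.npy',T)
cv2.imwrite('pics/w28.png',cams.camera('wrist')[:,:,::-1])
E
```

```text
time_s: 32.55
eef_pos: [0.4488, -0.2979, 0.173]
eef_rot: [-0.001, 0.723, 0.691, 0.0]
wrist_force: [-1.0, 0.2, -2.2]
opening: 0.289
t 32.55 tcp [ 0.4488 -0.2979  0.173 ] jaw -2.6 q6 -0.76 F [-1.   0.2 -2.2] open 0.289
linear [-0.15 -0.14  8.8 ] rot [-0.1 -0.1 -0.4] dist 8.8
```

View pics/w28.png

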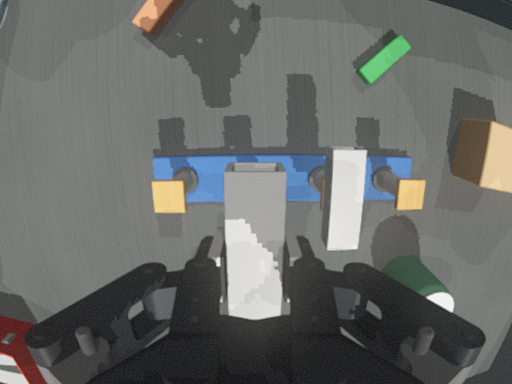

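```bash
python3 -m handwheel '[{"grip":1.5,"linear":[-0.1,-0.1,2],"rotation":[0,0,0]},{"grip":1.5,"linear":[-0.1,-0.1,4],"rotation":[0,0,0]},{"grip":1.5,"linear":[-0.1,-0.1,5.5],"rotation":[0,0,0]},{"grip":1.5,"linear":[-0.1,-0.1,6.7],"rotation":[0,0,0]},{"grip":1.5,"linear":[-0.1,-0.1,7.5],"rotation":[0,0,0]},{"grip":1.5,"linear":[-0.1,-0.1,8],"rotation":[0,0,0]},{"grip":1.5,"linear":[-0.1,-0.1,8],"rotation":[0,0,0]},{"grip":1.5,"linear":[-0.1,-0.1,8],"rotation":[0,0,0]}]'
python3 - <<'E'
from h import *
st()
plan([.4472,-.2992,.082],-2.2)
E
```

```text
time_s: 33.27
eef_pos: [0.4486, -0.3, 0.0945]
eef_rot: [0.0, 0.723, 0.691, 0.0]
wrist_force: [0.7, -0.1, -2.3]
opening: 0.289
t 33.2667 tcp [ 0.4486 -0.3     0.0945] jaw -2.5 q6 -0.77 F [ 0.7 -0.1 -2.3] open 0.289
linear [ 0.07 -0.14  1.25] rot [ 0.   0.  -0.3] dist 1.3
```

```bash
python3 -m handwheel '[{"grip":1.5,"linear":[0.1,-0.1,0.4],"rotation":[0,0,0]},{"grip":1.5,"linear":[0.1,-0.1,0.8],"rotation":[0,0,0]},{"grip":1.5,"linear":[0.1,-0.1,1.1],"rotation":[0,0,0]},{"grip":1.5,"linear":[0.1,-0.1,1.1],"rotation":[0,0,0]}]'; python3 -m handwheel '[{"grip":1.5,"linear":[0,0,0.1],"rotation":[0,0,0]},{"grip":1.5,"linear":[0,0,0.2],"rotation":[0,0,0]},{"grip":1.5,"linear":[0,0,0.2],"rotation":[0,0,0]}]'
```

```text
time_s: 33.6
eef_pos: [0.447, -0.2985, 0.0825]
eef_rot: [-0.0, 0.723, 0.691, 0.0]
wrist_force: [0.5, -0.2, -2.4]
opening: 0.289
time_s: 33.85
eef_pos: [0.4473, -0.2988, 0.082]
eef_rot: [-0.0, 0.723, 0.691, -0.0]
wrist_force: [-2.8, 2.5, 5.8]
opening: 0.292
```

Contact made at z=0.082; release.

```bash
python3 -m handwheel '[{"grip":2.2,"linear":[0,0,0],"rotation":[0,0,0]},{"grip":2.8,"linear":[0,0,0],"rotation":[0,0,0]},{"grip":3.6,"linear":[0,0,0],"rotation":[0,0,0]},{"grip":4.2,"linear":[0,0,0],"rotation":[0,0,0]},{"grip":4.2,"linear":[0,0,0],"rotation":[0,0,0]},{"grip":4.2,"linear":[0,0,-1.5],"rotation":[0,0,0]},{"grip":4.2,"linear":[0,0,-4],"rotation":[0,0,0]},{"grip":4.2,"linear":[0,0,-8],"rotation":[0,0,0]},{"grip":4.2,"linear":[0,0,-10],"rotation":[0,0,0]},{"grip":4.2,"linear":[0,0,-10],"rotation":[0,0,0]},{"grip":4.2,"linear":[0,0,-10],"rotation":[0,0,0]}]'
python3 - <<'E'
from h import *
st()
T=wT();np.save('w29T.npy',T)
cv2.imwrite('pics/w29.png',cams.camera('wrist')[:,:,::-1])
plan([.5574,.1406,.18],-93.4)
E
```

```text
time_s: 34.77
eef_pos: [0.4481, -0.2995, 0.1826]
eef_rot: [0.002, 0.723, 0.691, -0.0]
wrist_force: [-0.4, -0.0, 0.1]
opening: 0.491
t 34.7667 tcp [ 0.4481 -0.2995  0.1826] jaw -2.5 q6 -0.77 F [-0.4 -0.   0.1] open 0.491
linear [44.37  9.07  0.08] rot [ 0.  -0.  90.9] dist 45.3
```

View pics/w29.png

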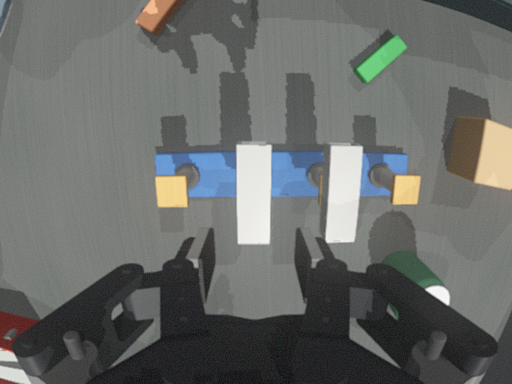

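Two tubes on posts at (254,194) and (343,193). Third tube next.

```bash
python3 -m handwheel '[{"grip":4,"linear":[3,0.6,0],"rotation":[0,0,7]},{"grip":4,"linear":[6.7,1.4,0],"rotation":[0,0,14]},{"grip":4,"linear":[10.4,2.1,0],"rotation":[0,0,21]},{"grip":4,"linear":[14.1,2.9,0],"rotation":[0,0,28]},{"grip":4,"linear":[17.8,3.6,0],"rotation":[0,0,35]},{"grip":4,"linear":[21.5,4.4,0],"rotation":[0,0,42]},{"grip":4,"linear":[25.2,5.2,0],"rotation":[0,0,49]},{"grip":4,"linear":[29,5.9,0],"rotation":[0,0,56]},{"grip":4,"linear":[32.8,6.7,0],"rotation":[0,0,63]},{"grip":4,"linear":[36.6,7.5,0],"rotation":[0,0,70]},{"grip":4,"linear":[40.4,8.3,0],"rotation":[0,0,77]},{"grip":4,"linear":[44,9,0],"rotation":[0,0,84]}]'
python3 - <<'E'
from h import *
st()
plan([.5574,.1406,.15],-93.4)
E
```

```text
time_s: 35.82
eef_pos: [0.5529, 0.1272, 0.1788]
eef_rot: [-0.0, 0.997, 0.078, -0.002]
wrist_force: [1.7, 0.1, -0.4]
opening: 0.471
t 35.8167 tcp [0.5529 0.1272 0.1788] jaw -81.1 q6 1.43 F [ 1.7  0.1 -0.4] open 0.471
linear [ 0.66 -1.25  2.88] rot [-0.   0.2 12.3] dist 3.2
```

```bash
python3 -m handwheel '[{"grip":4,"linear":[0.5,-0.8,1.5],"rotation":[0,0,6]},{"grip":4,"linear":[0.6,-1.2,3],"rotation":[0,0,12]},{"grip":4,"linear":[0.6,-1.2,3],"rotation":[0,0,12]},{"grip":4,"linear":[0.6,-1.2,3],"rotation":[0,0,12]},{"grip":4,"linear":[0.6,-1.2,3],"rotation":[0,0,12]}]'
python3 - <<'E'
from h import *
st()
plan([.5574,.1406,.035],-93.4)
T=wT();np.save('w30T.npy',T)
cv2.imwrite('pics/w30.png',cams.camera('wrist')[:,:,::-1])
print(wproj(T,[.5574,.1406,.058]))
E
```

```text
time_s: 36.23
eef_pos: [0.5576, 0.1377, 0.1506]
eef_rot: [0.0, 1.0, -0.023, -0.001]
wrist_force: [-0.7, 0.4, 0.0]
opening: 0.466
t 36.2333 tcp [0.5576 0.1377 0.1506] jaw -92.6 q6 1.65 F [-0.7  0.4  0. ] open 0.466
linear [-1.000e-02 -2.900e-01  1.156e+01] rot [0.  0.1 0.8] dist 11.6
[250.50277638 195.05834822]
```

View pics/w30.png

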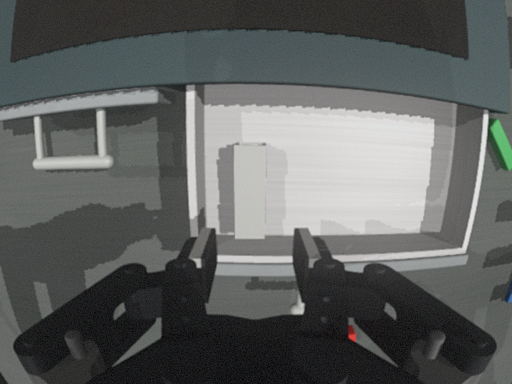

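```bash
python3 -m handwheel '[{"grip":3.7,"linear":[0,-0.2,3],"rotation":[0,0,0.8]},{"grip":3.7,"linear":[0,-0.2,6],"rotation":[0,0,0.8]},{"grip":3.7,"linear":[0,-0.2,8.5],"rotation":[0,0,0.8]},{"grip":3.7,"linear":[0,-0.2,10.3],"rotation":[0,0,0.8]},{"grip":3.7,"linear":[0,-0.2,11],"rotation":[0,0,0.8]},{"grip":3.7,"linear":[0,-0.2,11.3],"rotation":[0,0,0.8]},{"grip":3.7,"linear":[0,-0.2,11.3],"rotation":[0,0,0.8]},{"grip":3.7,"linear":[0,-0.2,11.3],"rotation":[0,0,0.8]}]'
```

```text
time_s: 36.95
eef_pos: [0.5594, 0.14, 0.0397]
eef_rot: [-0.0, 1.0, -0.031, 0.001]
wrist_force: [-0.5, 0.4, 0.5]
opening: 0.435
```

```bash
python3 -m handwheel '[{"grip":3.7,"linear":[-0.2,0,0.3],"rotation":[0,0,0]},{"grip":3.7,"linear":[-0.2,0,0.4],"rotation":[0,0,0]},{"grip":3.7,"linear":[-0.2,0,0.4],"rotation":[0,0,0]}]'; python3 -m handwheel '[{"grip":1.5,"linear":[0,0,0],"rotation":[0,0,0]},{"grip":1.5,"linear":[0,0,0],"rotation":[0,0,0]},{"grip":1.5,"linear":[0,0,0],"rotation":[0,0,0]},{"grip":1.5,"linear":[0,0,0],"rotation":[0,0,0]},{"grip":1.5,"linear":[0,0,0],"rotation":[0,0,0]},{"grip":1.5,"linear":[0,0,0],"rotation":[0,0,0]}]'
```

```text
time_s: 37.2
eef_pos: [0.5562, 0.1404, 0.0346]
eef_rot: [-0.0, 1.0, -0.031, 0.0]
wrist_force: [-0.8, -0.7, -0.1]
opening: 0.433
time_s: 37.7
eef_pos: [0.5567, 0.1405, 0.0348]
eef_rot: [-0.0, 1.0, -0.031, 0.001]
wrist_force: [-0.7, 0.5, 6.1]
opening: 0.292
```

```bash
python3 -m handwheel '[{"grip":1.5,"linear":[0,0,-1],"rotation":[0,0,0]},{"grip":1.5,"linear":[0,0,-4],"rotation":[0,0,0]},{"grip":1.5,"linear":[0,0,-8],"rotation":[0,0,0]},{"grip":1.5,"linear":[0,0,-12],"rotation":[0,0,0]},{"grip":1.5,"linear":[0,0,-15],"rotation":[0,0,0]},{"grip":1.5,"linear":[0,0,-15],"rotation":[0,0,0]},{"grip":1.5,"linear":[0,0,-15],"rotation":[0,0,0]}]'
python3 - <<'E'
from h import *
st()
plan([.3759,-.2960,.19],-2.2)
cv2.imwrite('pics/w31.png',cams.camera('wrist')[:,:,::-1])
E
```

```text
time_s: 38.28
eef_pos: [0.5572, 0.1403, 0.1865]
eef_rot: [-0.0, 1.0, -0.031, 0.002]
wrist_force: [-0.2, -0.5, -2.3]
opening: 0.29
t 38.2833 tcp [0.5572 0.1403 0.1865] jaw -93.5 q6 1.67 F [-0.2 -0.5 -2.3] open 0.29
linear [-15.4   44.67  -0.43] rot [  0.2  -0.2 -91.3] dist 47.3
```

View pics/w31.png

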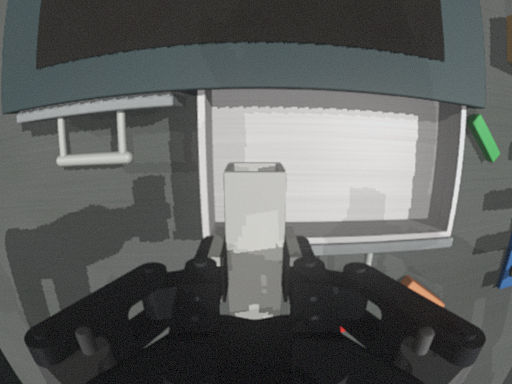

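```bash
python3 -m handwheel '[{"grip":1.5,"linear":[-1.1,3.2,0],"rotation":[0,0,-7]},{"grip":1.5,"linear":[-2.4,6.9,0],"rotation":[0,0,-14]},{"grip":1.5,"linear":[-3.7,10.6,0],"rotation":[0,0,-21]},{"grip":1.5,"linear":[-5,14.3,0],"rotation":[0,0,-28]},{"grip":1.5,"linear":[-6.2,18,0],"rotation":[0,0,-35]},{"grip":1.5,"linear":[-7.5,21.8,0],"rotation":[0,0,-42]},{"grip":1.5,"linear":[-8.8,25.6,0],"rotation":[0,0,-49]},{"grip":1.5,"linear":[-10.1,29.4,0],"rotation":[0,0,-56]},{"grip":1.5,"linear":[-11.4,33.2,0],"rotation":[0,0,-63]},{"grip":1.5,"linear":[-12.7,37,0],"rotation":[0,0,-70]},{"grip":1.5,"linear":[-14,40.8,0],"rotation":[0,0,-77]},{"grip":1.5,"linear":[-15.3,44.4,0],"rotation":[0,0,-84]}]'
python3 - <<'E'
from h import *
st()
plan([.3759,-.2960,.17],-2.2)
E
```

```text
time_s: 39.33
eef_pos: [0.3893, -0.2577, 0.1817]
eef_rot: [-0.002, 0.808, 0.59, -0.0]
wrist_force: [0.8, -0.7, -2.1]
opening: 0.289
t 39.3333 tcp [ 0.3893 -0.2577  0.1817] jaw -17.7 q6 -0.53 F [ 0.8 -0.7 -2.1] open 0.289
linear [-4.05 -0.11  1.16] rot [ -0.2  -0.2 -15.5] dist 4.2
```

```bash
python3 -m handwheel '[{"grip":1.5,"linear":[-1.5,0,0.5],"rotation":[0,0,-6]},{"grip":1.5,"linear":[-3,0,1],"rotation":[0,0,-12]},{"grip":1.5,"linear":[-4,-0.1,1],"rotation":[0,0,-15.5]},{"grip":1.5,"linear":[-4,-0.1,1],"rotation":[0,0,-15.5]},{"grip":1.5,"linear":[-4,-0.1,1],"rotation":[0,0,-15.5]},{"grip":1.5,"linear":[-4,-0.1,1],"rotation":[0,0,-15.5]}]'
python3 - <<'E'
from h import *
st()
plan([.3759,-.2960,.085],-2.2)
T=wT();np.save('w32T.npy',T)
cv2.imwrite('pics/w32.png',cams.camera('wrist')[:,:,::-1])
E
```

```text
time_s: 39.83
eef_pos: [0.3778, -0.2942, 0.1729]
eef_rot: [-0.001, 0.723, 0.691, 0.0]
wrist_force: [-0.4, -0.2, -1.7]
opening: 0.291
t 39.8333 tcp [ 0.3778 -0.2942  0.1729] jaw -2.6 q6 -0.86 F [-0.4 -0.2 -1.7] open 0.291
linear [-0.21 -0.17  8.79] rot [-0.1 -0.1 -0.4] dist 8.8
```

View pics/w32.png

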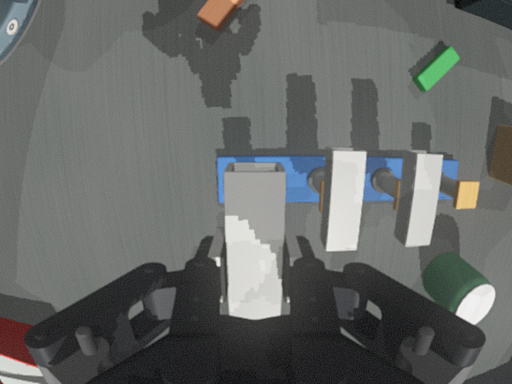

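```bash
python3 -m handwheel '[{"grip":1.5,"linear":[-0.2,-0.2,2],"rotation":[0,0,0]},{"grip":1.5,"linear":[-0.2,-0.2,4],"rotation":[0,0,0]},{"grip":1.5,"linear":[-0.2,-0.2,5.5],"rotation":[0,0,0]},{"grip":1.5,"linear":[-0.2,-0.2,6.7],"rotation":[0,0,0]},{"grip":1.5,"linear":[-0.2,-0.2,7.5],"rotation":[0,0,0]},{"grip":1.5,"linear":[-0.2,-0.2,8],"rotation":[0,0,0]},{"grip":1.5,"linear":[-0.2,-0.2,8],"rotation":[0,0,0]},{"grip":1.5,"linear":[-0.2,-0.2,8],"rotation":[0,0,0]}]'
python3 - <<'E'
from h import *
st()
plan([.3759,-.2960,.083],-2.2)
E
```

```text
time_s: 40.55
eef_pos: [0.3764, -0.2972, 0.0944]
eef_rot: [0.0, 0.722, 0.691, 0.0]
wrist_force: [1.0, -1.6, -1.6]
opening: 0.293
t 40.55 tcp [ 0.3764 -0.2972  0.0944] jaw -2.5 q6 -0.87 F [ 1.  -1.6 -1.6] open 0.293
linear [ 0.12 -0.06  1.14] rot [ 0.   0.  -0.3] dist 1.2
```

```bash
python3 -m handwheel '[{"grip":1.5,"linear":[0.1,0,0.4],"rotation":[0,0,0]},{"grip":1.5,"linear":[0.1,0,0.8],"rotation":[0,0,0]},{"grip":1.5,"linear":[0.1,0,1],"rotation":[0,0,0]},{"grip":1.5,"linear":[0.1,0,1],"rotation":[0,0,0]}]'; python3 -m handwheel '[{"grip":1.5,"linear":[0,0,0.1],"rotation":[0,0,0]},{"grip":1.5,"linear":[0,0,0.2],"rotation":[0,0,0]},{"grip":1.5,"linear":[0,0,0.2],"rotation":[0,0,0]}]'
```

```text
time_s: 40.88
eef_pos: [0.3759, -0.2961, 0.0837]
eef_rot: [-0.0, 0.723, 0.691, 0.0]
wrist_force: [0.1, -0.8, -3.0]
opening: 0.292
time_s: 41.13
eef_pos: [0.3763, -0.2965, 0.0828]
eef_rot: [0.0, 0.723, 0.691, -0.0]
wrist_force: [-1.4, 2.7, 4.8]
opening: 0.291
```

```bash
python3 -m handwheel '[{"grip":2.2,"linear":[0,0,0],"rotation":[0,0,0]},{"grip":2.8,"linear":[0,0,0],"rotation":[0,0,0]},{"grip":3.6,"linear":[0,0,0],"rotation":[0,0,0]},{"grip":4.2,"linear":[0,0,0],"rotation":[0,0,0]},{"grip":4.2,"linear":[0,0,0],"rotation":[0,0,0]},{"grip":4.2,"linear":[0,0,-1.5],"rotation":[0,0,0]},{"grip":4.2,"linear":[0,0,-4],"rotation":[0,0,0]},{"grip":4.2,"linear":[0,0,-8],"rotation":[0,0,0]},{"grip":4.2,"linear":[0,0,-10],"rotation":[0,0,0]},{"grip":4.2,"linear":[0,0,-10],"rotation":[0,0,0]},{"grip":4.2,"linear":[0,0,-10],"rotation":[0,0,0]}]'
python3 - <<'E'
from h import *
st()
T=wT();np.save('w33T.npy',T)
cv2.imwrite('pics/w33.png',cams.camera('wrist')[:,:,::-1])
y=np.radians(-3.3); cx=np.array([np.cos(y),np.sin(y)])
h=np.array([.5824,.055])-.14*cx; print(h)
plan([*(h-.04*cx),.18],-93.3)
cv2.imwrite('pics/t33.png',cams.camera('top')[:,:,::-1])
E
```

```text
time_s: 42.05
eef_pos: [0.3768, -0.2971, 0.1834]
eef_rot: [0.002, 0.723, 0.691, -0.0]
wrist_force: [-0.4, -0.4, 0.1]
opening: 0.494
t 42.05 tcp [ 0.3768 -0.2971  0.1834] jaw -2.5 q6 -0.87 F [-0.4 -0.4  0.1] open 0.494
[0.44263215 0.06305896]
linear [36.24  1.06  0.18] rot [ 0.  -0.  90.8] dist 36.3
```

View pics/w33.png

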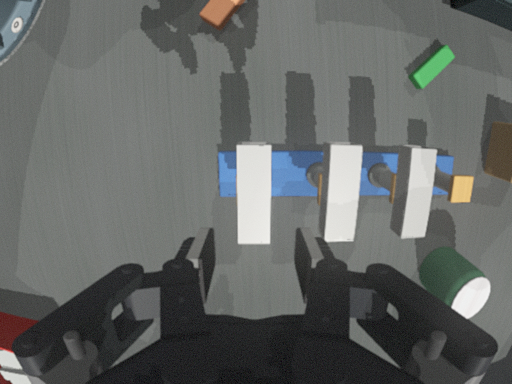

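View pics/t33.png

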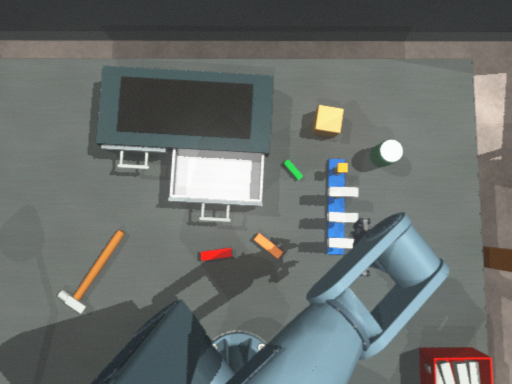

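Three tubes on posts; right drawer empty in the top view at (217,177). Go to push it shut.

```bash
python3 -m handwheel '[{"grip":3,"linear":[2.5,0,0],"rotation":[0,0,7]},{"grip":2,"linear":[5.5,0.1,0],"rotation":[0,0,14]},{"grip":1,"linear":[8.5,0.2,0],"rotation":[0,0,21]},{"grip":0,"linear":[11.5,0.3,0],"rotation":[0,0,28]},{"grip":0,"linear":[14.5,0.4,0],"rotation":[0,0,35]},{"grip":0,"linear":[17.5,0.5,0],"rotation":[0,0,42]},{"grip":0,"linear":[20.5,0.6,0],"rotation":[0,0,49]},{"grip":0,"linear":[23.6,0.7,0],"rotation":[0,0,56]},{"grip":0,"linear":[26.8,0.8,0],"rotation":[0,0,63]},{"grip":0,"linear":[30,0.9,0],"rotation":[0,0,70]},{"grip":0,"linear":[33.2,1,0],"rotation":[0,0,77]},{"grip":0,"linear":[36,1,0],"rotation":[0,0,84]}]'
python3 - <<'E'
from h import *
st()
plan([.4027,.0654,.045],-93.3)
E
```

```text
time_s: 43.15
eef_pos: [0.4008, 0.0596, 0.1805]
eef_rot: [-0.0, 0.998, 0.069, -0.001]
wrist_force: [0.7, 0.1, 0.3]
opening: 0.003
t 43.15 tcp [0.4008 0.0596 0.1805] jaw -82.1 q6 1.29 F [0.7 0.1 0.3] open 0.003
linear [ 0.31 -0.53 13.55] rot [-0.   0.2 11.2] dist 13.6
```

```bash
python3 -m handwheel '[{"grip":0,"linear":[0.2,-0.3,0],"rotation":[0,0,6]},{"grip":0,"linear":[0.2,-0.5,0],"rotation":[0,0,11]},{"grip":0,"linear":[0.2,-0.5,3],"rotation":[0,0,11]},{"grip":0,"linear":[0.2,-0.5,6],"rotation":[0,0,11]},{"grip":0,"linear":[0.2,-0.5,9],"rotation":[0,0,11]},{"grip":0,"linear":[0.2,-0.5,11.5],"rotation":[0,0,11]},{"grip":0,"linear":[0.2,-0.5,13],"rotation":[0,0,11]},{"grip":0,"linear":[0.2,-0.5,13],"rotation":[0,0,11]},{"grip":0,"linear":[0.2,-0.5,13],"rotation":[0,0,11]}]'
python3 - <<'E'
from h import *
st()
cv2.imwrite('pics/w34.png',cams.camera('wrist')[:,:,::-1])
E
```

```text
time_s: 43.9
eef_pos: [0.4013, 0.0633, 0.0506]
eef_rot: [-0.0, 1.0, -0.024, -0.002]
wrist_force: [0.6, 0.7, 1.1]
opening: 0.001
t 43.9 tcp [0.4013 0.0633 0.0506] jaw -92.8 q6 1.48 F [0.6 0.7 1.1] open 0.001
```

View pics/w34.png

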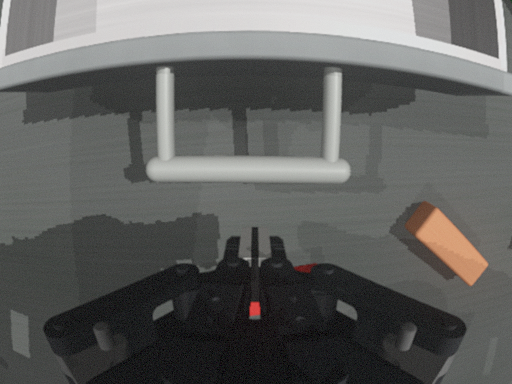

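```bash
python3 -m handwheel '[{"grip":0,"linear":[1,0,0.5],"rotation":[0,0,0]},{"grip":0,"linear":[2,0,0.5],"rotation":[0,0,0]},{"grip":0,"linear":[3,0,0.5],"rotation":[0,0,0]},{"grip":0,"linear":[4,0,0.5],"rotation":[0,0,0]},{"grip":0,"linear":[5,0,0.5],"rotation":[0,0,0]},{"grip":0,"linear":[6,0,0.5],"rotation":[0,0,0]},{"grip":0,"linear":[7.2,0,0.5],"rotation":[0,0,0]},{"grip":0,"linear":[8.4,0,0.5],"rotation":[0,0,0]},{"grip":0,"linear":[9.6,0,0.5],"rotation":[0,0,0]},{"grip":0,"linear":[10.8,0,0.5],"rotation":[0,0,0]},{"grip":0,"linear":[12,0,0.5],"rotation":[0,0,0]},{"grip":0,"linear":[13,0,0.5],"rotation":[0,0,0]}]';python3 -m handwheel '[{"grip":0,"linear":[0.6,0,0],"rotation":[0,0,0]},{"grip":0,"linear":[1.2,0,0],"rotation":[0,0,0]},{"grip":0,"linear":[1.8,0,0],"rotation":[0,0,0]},{"grip":0,"linear":[2.3,0,0],"rotation":[0,0,0]},{"grip":0,"linear":[2.8,0,0],"rotation":[0,0,0]},{"grip":0,"linear":[3.1,0,0],"rotation":[0,0,0]}]'
```

```text
time_s: 44.95
eef_pos: [0.5345, 0.0565, 0.0472]
eef_rot: [0.0, 1.0, -0.024, 0.0]
wrist_force: [-2.6, -2.0, 1.4]
opening: -0.002
time_s: 45.45
eef_pos: [0.5647, 0.0552, 0.0472]
eef_rot: [-0.0, 1.0, -0.024, 0.0]
wrist_force: [-1.7, -1.5, 0.3]
opening: 0.004
```

```bash
python3 -m handwheel '[{"grip":0,"linear":[0.2,0,0],"rotation":[0,0,0]},{"grip":0,"linear":[0.4,0,0],"rotation":[0,0,0]},{"grip":0,"linear":[0.4,0,0],"rotation":[0,0,0]}]';python3 -m handwheel '[{"grip":0,"linear":[0.2,0,0],"rotation":[0,0,0]},{"grip":0,"linear":[0.4,0,0],"rotation":[0,0,0]},{"grip":0,"linear":[0.4,0,0],"rotation":[0,0,0]}]'
```

```text
time_s: 45.7
eef_pos: [0.5659, 0.0553, 0.0469]
eef_rot: [-0.0, 1.0, -0.024, -0.003]
wrist_force: [-10.8, -0.8, 6.5]
opening: 0.002
time_s: 45.95
eef_pos: [0.566, 0.0553, 0.0464]
eef_rot: [-0.0, 1.0, -0.024, -0.007]
wrist_force: [-22.7, -2.0, 18.2]
opening: -0.002
```

At its hard stop. Back away, rise and inspect.

```bash
python3 -m handwheel '[{"grip":0,"linear":[-2,0,0],"rotation":[0,0,0]},{"grip":0,"linear":[-5,0,0],"rotation":[0,0,0]},{"grip":0,"linear":[-8,0,-2],"rotation":[0,0,0]},{"grip":0,"linear":[-10,0,-6],"rotation":[0,0,0]},{"grip":0,"linear":[-12,0,-10],"rotation":[0,0,0]},{"grip":0,"linear":[-13,0,-14],"rotation":[0,0,0]},{"grip":0,"linear":[-13,0,-18],"rotation":[0,0,0]},{"grip":0,"linear":[-13,0,-20],"rotation":[0,0,0]},{"grip":0,"linear":[-13,0,-20],"rotation":[0,0,0]},{"grip":0,"linear":[-13,0,-20],"rotation":[0,0,0]}]'
python3 - <<'E'
from h import *
st()
cv2.imwrite('pics/w35.png',cams.camera('wrist')[:,:,::-1])
im=cams.camera('top')[:,:,::-1];cv2.imwrite('pics/t35.png',cv2.resize(im[55:270,55:410],None,fx=2.2,fy=2.2,interpolation=cv2.INTER_CUBIC))
im=cams.camera('scene')[:,:,::-1];cv2.imwrite('pics/s35.png',cv2.resize(im[100:330,130:410],None,fx=2.6,fy=2.6,interpolation=cv2.INTER_CUBIC))
E
```

```text
time_s: 46.78
eef_pos: [0.4436, 0.0613, 0.2492]
eef_rot: [0.0, 1.0, -0.024, 0.003]
wrist_force: [0.1, 0.0, -1.1]
opening: 0.002
t 46.7833 tcp [0.4436 0.0613 0.2492] jaw -92.8 q6 1.49 F [ 0.1  0.  -1.1] open 0.002
```

View pics/w35.png

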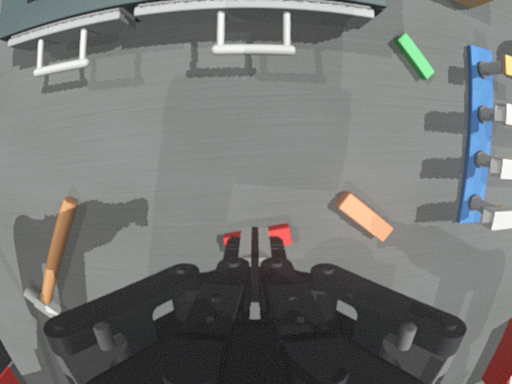

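View pics/t35.png

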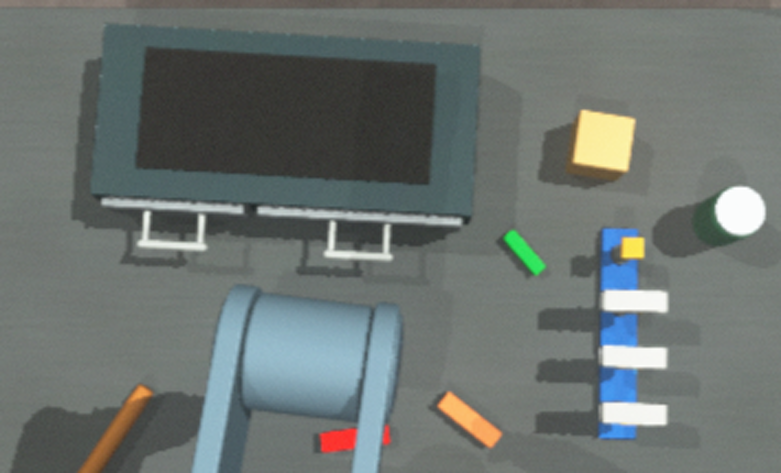

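View pics/s35.png

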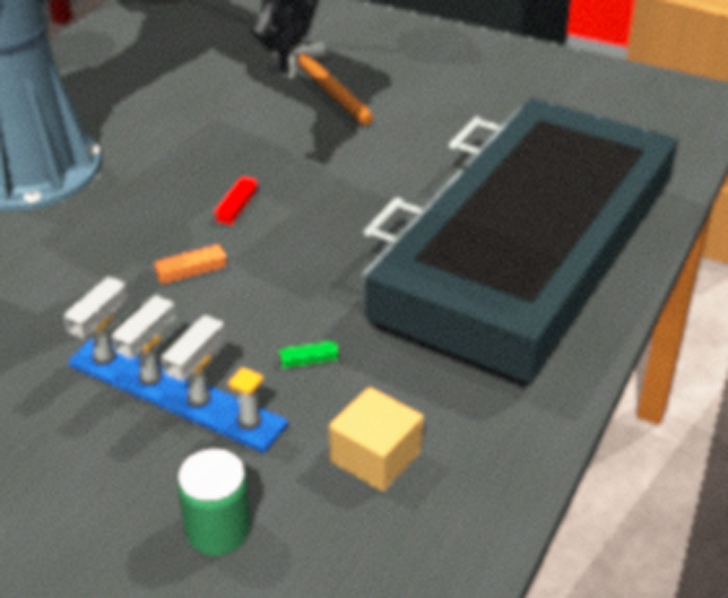

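Run:
```python
from h import *
for p,q in (((635,301.5),(.5192,-.3002)),((634,357.5),(.4472,-.2979)),((634,414),(.3759,-.2955))):
    w=onz('top',(p[0]+.5)/2.2-.5+55,(p[1]+.5)/2.2-.5+55,.106)[:2]; print((1000*(w-q)).round(1))
print(ctrl.hand_in())
```

```text
[-0.9  2.3]
[0.2 3.1]
[0.6 2.4]
the job is handed in; nothing more can be done
None
```

The job is done and handed in after about 47 s of robot time. The square and the small copper bar are in the left drawer, and the three tubes are on the stand. Both drawers are shut.

- **Left drawer:** The wrist view showed both parts lying flat inside before I shut it. I pushed until the drawer stopped moving and the force rose to about 41 N.
- **Right drawer:** It held three tubes. It looked empty in the top view before I pushed it to its stop (about 23 N).
- **Tubes:** They lie across the base bar on three neighbouring posts; the post nearest the firebrick is left empty. A last check from the top camera put each tube's middle within about 3 mm of its post, against the 12 mm allowed.
- **Bystanders:** The firebrick, tin, hammer and look-alike bars show no visible movement in the last pictures. I judged this by eye, not by measuring.
- **Regripped tubes:** Two tubes were first gripped a few millimetres off and regripped before lifting.

The last top view shows both drawer fronts lined up with the chest. I saw no slipped grip or knocked part, and no check failed.

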